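Rock the angle gauge on the sprung levelling stud to its mark and hold

ROBOT

A 7-joint arm with a two-finger parallel gripper is mounted at the origin on the work surface. World frame = base frame: x ahead of the robot, y to its left, z up, the work surface at z = 0. Lengths are in m, angles in rad, forces in N, time in s.
With the tool pointing down it reaches from about 0.4 to 0.875 m from the base axis. Payload 6.5 kg.
Tool frame: the origin (TCP) lies midway between the tips of the shut fingers; the grasp point (between the pads) lies 19 mm behind it; z points along the fingers, y is the direction in which the jaws open and shut (so a half turn about z gives the same grasp; the last joint's range is limited). The gripper opens to 85 mm and grips with 20 to 120 N. Pads are 22 mm wide; open, the fingers measure 114 mm over their backs; the gripper's body (76 mm by 85 mm) begins 54 mm behind the grasp point. The pads swing forward as they close: fully open they stand 13 mm farther back than shut.
Start: joints at [1.122, 0.536, -0.004, 1.538, 0.003, 1.067, -0.071], TCP at [0.243, -0.603, 0.195] pointing down, gripper open.
Joint ranges: [-2.7, 2.7], [-0.37, 2.16], [-1.27, 1.26], [0.24, 2.4], [-1.31, 4.45], [0.19, 1.91], [-2.76, 2.76]. Speed limits (rad/s): [2.39, 2.39, 3.14, 3.14, 3.14, 3.14, 3.14].

INTERFACE

Orientations are given as a rotation vector (axis times angle).
In Python, from rig import * gives the robot as it stands.
- The arm moves only by the tool drive_tool, never from a script. Its arguments are lists of equal length, an entry for each row: "linear": the shift along the tool's x, y, z in m, a list of three; "rot": the turn, a rotation vector about the tool's x, y, z in rad, a list of three; "fingers": the finger opening in m, from 0 to 0.0854. In form: {"linear": [[x, y, z], ...], "rot": [[ax, ay, az], ...], "fingers": [fingers, ...]}. A call has exactly 5 rows; each row is the pose to reach, as a shift and turn from the pose measured when the call began, along the tool's axes at that moment; what a row does not reach only later rows make up. A row lasts 1/8 s, in which the tool goes at most 62.5 mm and 10.7 degrees, less where a joint would pass 70% of its speed; a pose out of reach is approached as far as the arm can. A call with a gripper value outside its range is refused whole. The fingers move at their own pace and stop on an object; the grip force is fixed at half the most. Time passes only in rows, so rows that repeat a pose let the fingers close, or fill a call up. It gives the time, the measured TCP pose, the force and the opening at its end, in the units of the state.
- get_obs(): the state, without advancing time (a new reading comes with each control period).
- snapshot(name): name is "side" or "top" or "wrist"; returns a dict with "color" (480x640x3 uint8, red, green, blue), "intrinsics" (3x3 intrinsics, pixels), "k1" (the pictures are not rectified: a ray, as slopes to the right and down, at radius r is drawn at 1 + k1 r^2 times it, then the intrinsics apply), "rvec" (rotation vector, rad) and "tvec" (3), from world to camera coordinates, as OpenCV has them; the wrist camera has in their place "hand_eye" (4x4, takes a point from camera to tool coordinates, whose origin is the TCP and whose axes are the flange's). Camera axes: x right, y down, z forward; pixel columns grow to the right and rows downward; lengths in m; the calibration is good to about 2 mm. A picture is of the moment at which its call begins: read the wrist's pose just before it. There is no depth.
- close_job(): hands the job in, once; it reports no verdict.
Trained networks look in a picture, given as the dict that the camera call returned (one of the last four; its "shot" number tells which), for a name from the list of things; names that differ only in an ending like _2 or _b are one class to them, and where a whole thing is asked for, a point or a joint stands for the part that bears it (a point fixed in the world has none). Each returns a list of dicts, best first, with "confidence" (0 to 1); they miss things now and then, are a little off and sometimes report something else, mostly with a low value. They report only what shows in the picture. A call takes as long as a camera call. They do not tell look-alikes from the thing itself.
- boxes_of(target, picture): "position" ([x, y, z] in m, in world coordinates, good to about 4 mm: the middle of the surface that is visible of it).
- masks_of(target, picture): "mask" (480x640 bool, what is visible of it).
The state is a dict: "time": time; "q": joint angles; "qvel": joint speeds; "joint_efforts": joint torques, N m; "ee_pos": TCP position; "tool_rot": TCP orientation; "ft_force": force on the tool from outside, world axes, zero at the start; "ft_torque": the same for the moment, N m; "grip_width": opening from 0.0 (shut) to 1.0 (fully open).
Only numpy, scipy, OpenCV 4.12 (cv2) and the standard library are available. Lean on these libraries where they do the work, as an engineer would, in place of code of your own. Each camera call takes 0.05 s, during which the arm holds its last target.

TASK

Pick up the angle gauge by its orange handle and press the middle of its foot onto the brass dome of the sprung levelling stud, so that the spring is about half way down. Keeping it pressed there, rock the gauge sideways until the swinging pointer rests on the red tick, then over the other way until it rests on the blue tick, then back until the pointer settles within the green mark. Finish holding it exactly so, still gripped and still pressed on the stud (do not let go), and leave the other things on the bench where they are.

Things in the scene. Friction and masses are not known exactly. Their poses are not given: they have to be found in the camera images.
- gauge_grip (a point): Centre of the grip on the angle gauge's upright square orange handle (26 by 26 mm, 124 to 176 mm above the foot's underside; this point is at 150 mm). The gauge (about 0.3 kg) stands upright and loose. Axes: x out of the white dial, which looks roughly away from the robot (+x), y along the foot, z up. Below the handle is a black round case 112 mm across, 20 mm thick
- gauge_foot (a point): Centre of the underside of the gauge's aluminium foot, 32 mm (x) by 96 mm (y), 12 mm thick; same axes as the gauge. This point goes onto the stud. The dial's centre lies 68 mm above it
- pointer (a joint): Angle (rad) of the gauge's black pendulum pointer, which hangs from the dial's centre straight down and settles in about 1 s. 0: it points at the middle of the foot (gauge upright); positive: tip towards the gauge's +y. Tilting the gauge by angle a about its own +x makes it read -a. Red tick (5 mm wide) fixed on the dial at +0.45 rad (+y side), blue tick at -0.45 rad (-y side)
- mark (a joint): Angle (rad) of the green mark on the dial, counted as for the pointer: the pointer is on the mark when both values are equal. The mark is 8 mm wide, 44 mm from the dial's centre, stiff, set differently each time between -0.25 and 0.25
- pointer_tip (a point): Tip of the pointer, 46 mm from the dial's centre
- mark_spot (a point): Middle of the green mark, 46 mm from the dial's centre
- stud_crown (a point): Top of the brass dome of the levelling stud (dome radius 20 mm), 90 mm above the table when free. The stud stands upright in a blue collar (44 mm across, top at 46 mm) on a fixed dark steel block 100 by 100 mm and 30 mm high
- stud (a joint): How far the stud is pressed straight down, in m: 0 free, 0.022 at its stop. The spring pushes up with 2 N when free and 0.5 N more per mm
- tape_roll_mid (a point): Bystander: grey tape roll lying flat, 110 mm across, 48 mm high; its centre
- coupler_mid (a point): Bystander: white printed coupler standing upright, about 52 mm across, 55 mm high; its centre
- screwdriver_grip (a point): Bystander: black-handled screwdriver lying on the bench; a point on its handle
- spool_mid (a point): Bystander: spool of green filament lying flat, 180 mm across, 58 mm high; its centre
- glue_mid (a point): Bystander: glue jar with red cap, 40 mm across, 100 mm high; its centre
- nozzle_box_mid (a point): Bystander: cardboard box 80 by 60 by 35 mm; its centre
Things that resemble listed ones, but are neither listed nor needed, are in the scene too. Of the things that look like the part that bears stud_crown, the larger one is meant.

How it is judged:
By the outcome, as a careful person would: the job done as asked, in the order asked, and still so for the second after the job is handed in, while the arm keeps its last pose, push and grip.
It also fails if it takes over 64 s, if anything falls off the work surface, if the arm or the gripper's body presses on something with over 40 N, if the wrist force passes 120 N, or if a joint passes its speed limit or range.

## Working session

There is one attempt and no reset: what is moved stays moved. The work goes in short steps, Python scripts to look and compute and a tool call to move; the robot and the scene stay as the last step left them, time stands still between calls to the robot, and variables do not carry over. Pictures are saved under pics/ and viewed, and the job is handed in when it is done.

Besides the shell and the picture viewer there is one more tool, called after ">>>" by a JSON object that holds its "api" and its "payload". drive_tool: Moves the arm, as the interface text tells. Its arguments: {"type":"object","properties":{"linear":{"type":"array","items":{"type":"array","items":{"type":"number"}}},"rot":{"type":"array","items":{"type":"array","items":{"type":"number"}}},"fingers":{"type":"array","items":{"type":"number"}}},"required":["linear","rot","fingers"]}

```bash
ls; mkdir -p pics
cat > h.py <<'E'
from rig import *
import numpy as np, cv2
from scipy.spatial.transform import Rotation as R
def save(img,n): cv2.imwrite('pics/'+n+'.png',cv2.cvtColor(img,cv2.COLOR_RGB2BGR))
def cam(p,obs=None):
    "returns K,k1,Rcw(world->cam),t"
    K=np.array(p['intrinsics']);k1=p['k1']
    if 'rvec' in p:
        Rc=R.from_rotvec(np.array(p['rvec']).ravel()).as_matrix();t=np.array(p['tvec']).ravel()
    else:
        T=np.eye(4);T[:3,:3]=R.from_rotvec(obs['tool_rot']).as_matrix();T[:3,3]=obs['ee_pos']
        M=np.linalg.inv(T@np.array(p['hand_eye']));Rc=M[:3,:3];t=M[:3,3]
    return K,k1,Rc,t
def proj(c,X):
    K,k1,Rc,t=c;X=np.atleast_2d(X)
    d=cv2.projectPoints(X.astype(float),cv2.Rodrigues(Rc)[0],t,K,np.array([k1,0,0,0,0.]))[0]
    return d[:,0]
def ray(c,uv):
    K,k1,Rc,t=c
    n=cv2.undistortPointsIter(np.array([[uv]],float),K,np.array([k1,0,0,0,0.]),np.eye(3),np.eye(3),(3,50,1e-9))[0,0]
    d=Rc.T@np.array([n[0],n[1],1]);return -Rc.T@t,d/np.linalg.norm(d)
def atz(c,uv,z):
    o,d=ray(c,uv);return o+d*(z-o[2])/d[2]
E
python3 - <<'E'
from h import *
o=get_obs();print(o['time'],o['ee_pos'],o['tool_rot'],o['ft_force'],o['grip_width'])
for n in ['side','top','wrist']:
    p=snapshot(n);save(p['color'],n+'0')
    c=cam(p,o);print(n,'campos',-c[2].T@c[3],'fwd',c[2][2])
    for t in ['gauge_grip','gauge_foot','stud_crown','pointer_tip','mark_spot','tape_roll_mid','coupler_mid','screwdriver_grip','spool_mid','glue_mid','nozzle_box_mid']:
        for b in boxes_of(t,p): print(t,np.round(b['position'],3),round(b['confidence'],2),np.round(proj(c,b['position'])[0]))
print(get_obs()['time'])
E
```

```text
pics
0.0 [ 0.24249936 -0.60231073  0.19459391] [-3.08251341e+00 -5.97387055e-01  7.15296978e-04] [ 0.19722788 -0.87386879 -0.82415769] 0.9993366556018127
side campos [0.32752936 0.82301906 0.818618  ] fwd [ 0.23795127 -0.73799838 -0.63145672]
gauge_grip [0.531 0.171 0.084] 0.89 [319. 313.]
gauge_foot [0.53  0.169 0.08 ] 0.88 [320. 313.]
gauge_foot [ 0.513 -0.439  0.035] 0.61 [387. 174.]
stud_crown [ 0.567 -0.228  0.079] 0.46 [351. 199.]
stud_crown [ 0.427 -0.271  0.055] 0.43 [408. 206.]
stud_crown [0.755 0.188 0.04 ] 0.37 [213. 310.]
pointer_tip [0.529 0.171 0.084] 0.37 [320. 313.]
tape_roll_mid [0.751 0.045 0.036] 0.55 [242. 267.]
coupler_mid [0.751 0.188 0.035] 0.96 [215. 312.]
screwdriver_grip [ 0.771 -0.242  0.02 ] 0.66 [279. 202.]
screwdriver_grip [0.533 0.172 0.081] 0.28 [318. 314.]
spool_mid [0.492 0.444 0.06 ] 0.64 [292. 453.]
spool_mid [ 0.565 -0.233  0.079] 0.24 [353. 198.]
glue_mid [ 0.624 -0.453  0.061] 0.62 [351. 159.]
nozzle_box_mid [ 0.512 -0.44   0.033] 0.56 [388. 175.]
top campos [0.53125629 0.0251723  1.25806147] fwd [ 0.06778156 -0.01367109 -0.99760652]
gauge_grip [0.535 0.151 0.11 ] 0.8 [255. 267.]
gauge_foot [0.539 0.148 0.112] 0.94 [256. 265.]
stud_crown [ 0.563 -0.241  0.078] 0.73 [413. 252.]
stud_crown [ 0.424 -0.28   0.062] 0.68 [429. 307.]
stud_crown [0.534 0.15  0.112] 0.63 [255. 267.]
tape_roll_mid [0.757 0.034 0.049] 0.59 [302. 179.]
coupler_mid [0.752 0.17  0.048] 0.72 [249. 183.]
screwdriver_grip [ 0.773 -0.243  0.021] 0.96 [406. 174.]
spool_mid [0.48  0.477 0.057] 0.9 [131. 291.]
glue_mid [ 0.631 -0.451  0.077] 0.86 [493. 223.]
nozzle_box_mid [ 0.515 -0.459  0.032] 0.85 [491. 269.]
wrist campos [ 0.31408233 -0.57355169  0.37316601] fwd [-0.27799961 -0.11074196 -0.95417631]
1.8
```

View pics/side0.png

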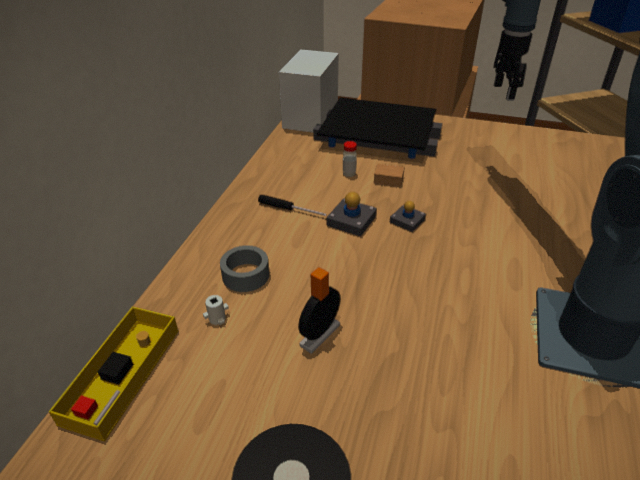

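View pics/top0.png

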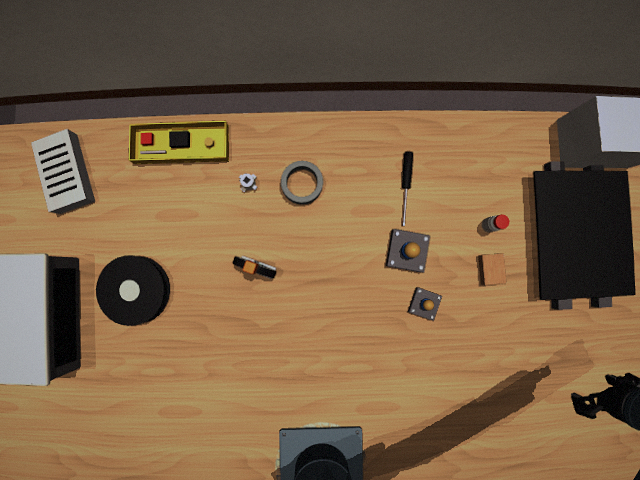

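Run:
```python
import cv2
a=cv2.imread('pics/side0.png')[150:400,230:480];b=cv2.imread('pics/top0.png')
cv2.imwrite('pics/c1.png',cv2.hconcat([cv2.resize(a[80:250,0:170],(400,400),interpolation=3),cv2.resize(a[0:125,60:185],(400,400),interpolation=3)]))
cv2.imwrite('pics/c2.png',cv2.hconcat([cv2.resize(b[205:325,195:315],(400,400),interpolation=3),cv2.resize(b[210:330,360:480],(400,400),interpolation=3)]))
```

```text
(no output)
```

View pics/c1.png

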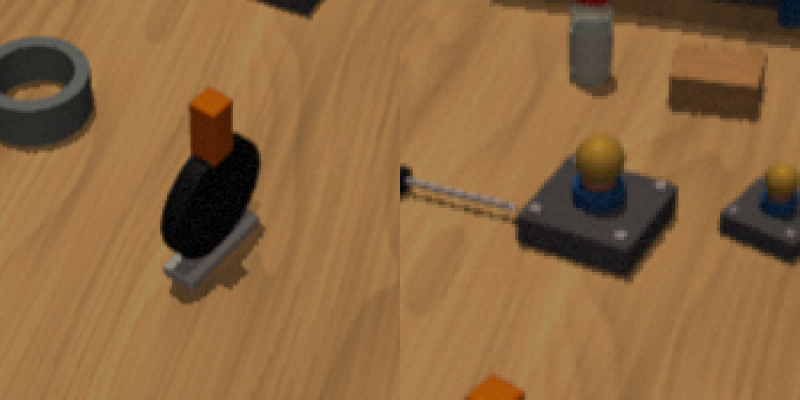

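View pics/c2.png

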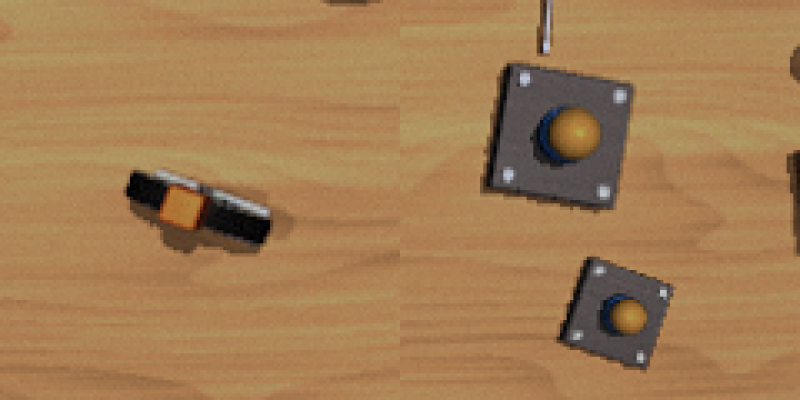

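Candidate studs: large one at top (413,252) and small one at top (429,307). The large block matches "100 by 100 mm", to be checked by measuring its size. There is only one gauge, at top (250,267), dial side facing up/right in the picture (+x).

Run:
```python
from h import *
p=snapshot('top');s=snapshot('side')
c=cam(p);cs=cam(s)
def orange(img,roi):
    u0,v0,u1,v1=roi;h=cv2.cvtColor(img,cv2.COLOR_RGB2HSV)[v0:v1,u0:u1]
    return h
# top face of handle
h=orange(p['color'],(225,245,285,290));m=((h[...,0]<14)&(h[...,1]>190)&(h[...,2]>120))
ys,xs=np.nonzero(m);print('handle px',len(xs),xs.mean()+225,ys.mean()+245,xs.min()+225,xs.max()+225,ys.min()+245,ys.max()+245)
print('grip from top',atz(c,(xs.mean()+225,ys.mean()+245),.174))
print('crop pick',atz(c,(249.6,267.4),.176))
# case ends top
for uv in [(195+145*.3,205+188*.3),(195+240*.3,205+225*.3)]: print(atz(c,uv,.075))
# block corners crop
for uv in [(505,67),(633,85),(612,208),(490,190)]: print('big',atz(c,(360+(uv[0]-400)*.3,210+uv[1]*.3),.03))
for uv in [(590,257),(672,290),(645,368),(560,340)]: print('small',atz(c,(360+(uv[0]-400)*.3,210+uv[1]*.3),.02))
# domes
o1,d1=ray(c,(360+175*.3,210+134*.3)); o2,d2=ray(cs,(290+(600-400)*.3125,150+159*.3125))
A=np.array([d1,-d2]).T;l=np.linalg.lstsq(A,o2-o1,rcond=None)[0];print('dome C',o1+d1*l[0],o2+d2*l[1])
print('dome top z=.07',o1+d1*(.07-o1[2])/d1[2], 'side',o2+d2*(.07-o2[2])/d2[2])
# side handle top: crop (211,98)
o2,d2=ray(cs,(230+211*.425,230+98*.425));print('handle side',o2+d2*(.176-o2[2])/d2[2])
print(get_obs()['time'],get_obs()['q'])
```

```text
handle px 23 248.17391304347825 267.2173913043478 243 255 261 273
grip from top [0.53473127 0.15926166 0.174     ]
crop pick [0.53424597 0.15577177 0.176     ]
[0.54997075 0.19542504 0.075     ]
[0.52101298 0.12490141 0.075     ]
big [ 0.62328338 -0.19649524  0.03      ]
big [ 0.6070279  -0.29750268  0.03      ]
big [ 0.51126195 -0.27730454  0.03      ]
big [ 0.52773569 -0.1816464   0.03      ]
small [ 0.47318387 -0.26097782  0.02      ]
small [ 0.44532109 -0.32579696  0.02      ]
small [ 0.38488171 -0.30232825  0.02      ]
small [ 0.40904247 -0.23526396  0.02      ]
dome C [ 0.56850766 -0.241505    0.06774355] [ 0.56686525 -0.24190034  0.06778072]
dome top z=.07 [ 0.56843705 -0.24099947  0.07      ] side [ 0.56615783 -0.23875271  0.07      ]
handle side [0.5336964  0.15462046 0.176     ]
1.9 [ 1.12176549  0.53640329 -0.00443089  1.53792149  0.00258589  1.06728258
 -0.0712275 ]
```

```bash
cat >> h.py <<'E'
def down(yaw): # tool z down, tool x at yaw
    x=np.array([np.cos(yaw),np.sin(yaw),0]);z=np.array([0,0,-1.]);return R.from_matrix(np.array([x,np.cross(z,x),z]).T)
def rows(targets,o=None):
    o=o or get_obs();R0=R.from_rotvec(o['tool_rot']);p0=np.array(o['ee_pos'])
    L=[];W=[]
    for p,r in targets:
        L.append([round(float(v),4) for v in R0.inv().apply(np.array(p)-p0)]);W.append([round(float(v),4) for v in (R0.inv()*r).as_rotvec()])
    print(L);print(W)
def st():
    o=get_obs();print('t',round(o['time'],2),'p',np.round(o['ee_pos'],4),'z',np.round(R.from_rotvec(o['tool_rot']).as_matrix()[:,2],3),'yaw',round(float(np.degrees(np.arctan2(*R.from_rotvec(o['tool_rot']).as_matrix()[1::-1,0]))),2),'F',np.round(o['ft_force'],1),'T',np.round(o['ft_torque'],2),'g',round(o['grip_width'],3),'q',np.round(o['q'],2))
E
python3 - <<'E'
from h import *
st()
A=np.array([.2425,-.6023,.1946]);B=np.array([.42,-.38,.36]);d=np.radians
rows([(A+(B-A)*k/5,down(d(22-16*k/5))) for k in range(1,6)])
E
```

```text
t 1.9 p [ 0.2428 -0.6029  0.1955] z [-0.  0. -1.] yaw 21.94 F [ 0.8 -0.7 -0.9] T [-0.02 -0.01 -0.01] g 1.0 q [ 1.12  0.54 -0.    1.54  0.    1.07 -0.07]
[[0.0495, -0.0287, -0.0322], [0.099, -0.0567, -0.0653], [0.1486, -0.0846, -0.0984], [0.1981, -0.1126, -0.1314], [0.2476, -0.1406, -0.1645]]
[[-0.0, 0.0, 0.0547], [-0.0, 0.0, 0.1106], [-0.0, 0.0, 0.1664], [-0.0, 0.0, 0.2223], [-0.0, 0.0, 0.2781]]
```

>>> {"api": "drive_tool", "payload": {"linear": [[0.0495, -0.0285, -0.032], [0.099, -0.0565, -0.065], [0.1485, -0.0845, -0.098], [0.198, -0.1125, -0.131], [0.2475, -0.1405, -0.1645]], "rot": [[0, 0, 0.055], [0, 0, 0.11], [0, 0, 0.166], [0, 0, 0.222], [0, 0, 0.278]], "fingers": [0.085, 0.085, 0.085, 0.085, 0.085]}}

```text
time: 2.52
ee_pos: [0.4121, -0.3895, 0.353]
tool_rot: [3.137, 0.162, 0.001]
ft_force: [0.7, -0.6, -0.1]
grip_width: 0.992
```

Run:
```python
from h import *
st();o=get_obs()
A=np.array(o['ee_pos']);B=np.array([.53,-.09,.36]);d=np.radians
y=np.degrees(np.arctan2(*R.from_rotvec(o['tool_rot']).as_matrix()[1::-1,0]))
rows([(A+(B-A)*k/5,down(d(y+(-9-y)*k/5))) for k in range(1,6)])
```

```text
t 2.52 p [ 0.4121 -0.3895  0.353 ] z [ 0. -0. -1.] yaw 5.9 F [ 0.7 -0.6 -0.1] T [ 0.   -0.02  0.02] g 0.992 q [ 0.71  0.27 -0.04  1.55  0.01  1.32 -0.8 ]
[[0.0296, -0.0572, -0.0014], [0.0592, -0.1143, -0.0028], [0.0889, -0.1715, -0.0042], [0.1185, -0.2287, -0.0056], [0.1481, -0.2858, -0.0071]]
[[0.0004, -0.0003, 0.052], [0.0004, -0.0004, 0.104], [0.0004, -0.0004, 0.1561], [0.0004, -0.0004, 0.2081], [0.0004, -0.0004, 0.2601]]
```

>>> {"api": "drive_tool", "payload": {"linear": [[0.03, -0.057, -0.0015], [0.059, -0.114, -0.003], [0.089, -0.1715, -0.004], [0.1185, -0.2285, -0.0055], [0.148, -0.286, -0.007]], "rot": [[0, 0, 0.052], [0, 0, 0.104], [0, 0, 0.156], [0, 0, 0.208], [0, 0, 0.26]], "fingers": [0.085, 0.085, 0.085, 0.085, 0.085]}}

```text
time: 3.15
ee_pos: [0.5262, -0.0987, 0.36]
tool_rot: [3.131, -0.249, 0.002]
ft_force: [0.7, -1.0, -0.6]
grip_width: 0.991
```

Run:
```python
from h import *
st();o=get_obs()
A=np.array(o['ee_pos']);B=np.array([.534,.1555,.30]);d=np.radians
y=np.degrees(np.arctan2(*R.from_rotvec(o['tool_rot']).as_matrix()[1::-1,0]))
rows([(A+(B-A)*min(1,k/4.5),down(d(y+(-22-y)*min(1,k/4.5)))) for k in range(1,6)])
```

```text
t 3.15 p [ 0.5262 -0.0987  0.36  ] z [ 0.001 -0.001 -1.   ] yaw -9.11 F [ 0.7 -1.  -0.6] T [-0.03 -0.07 -0.01] g 0.991 q [ 0.28  0.21 -0.22  1.61  0.05  1.32 -1.67]
[[-0.0072, -0.0561, 0.0133], [-0.0145, -0.1121, 0.0266], [-0.0217, -0.1682, 0.0399], [-0.029, -0.2242, 0.0532], [-0.0326, -0.2522, 0.0599]]
[[0.0005, -0.0012, 0.05], [0.0005, -0.0012, 0.1], [0.0004, -0.0013, 0.15], [0.0004, -0.0013, 0.2], [0.0004, -0.0013, 0.225]]
```

>>> {"api": "drive_tool", "payload": {"linear": [[-0.007, -0.056, 0.013], [-0.0145, -0.112, 0.0265], [-0.0215, -0.168, 0.04], [-0.029, -0.224, 0.053], [-0.0325, -0.252, 0.06]], "rot": [[0, -0.001, 0.05], [0, -0.001, 0.1], [0, -0.001, 0.15], [0, -0.001, 0.2], [0, -0.001, 0.225]], "fingers": [0.085, 0.085, 0.085, 0.085, 0.085]}}

```text
time: 3.78
ee_pos: [0.5331, 0.1591, 0.2993]
tool_rot: [-3.084, 0.595, 0.001]
ft_force: [-0.0, -0.8, 0.3]
grip_width: 0.992
```

Run:
```python
from h import *
st();o=get_obs();p=snapshot('wrist');save(p['color'],'w1')
c=cam(p,o)
print(proj(c,[[.534,.1555,.176],[.534,.1555,.15],[.534,.1555,.012]]),-c[2].T@c[3],p['intrinsics'])
for n in ['mark_spot','pointer_tip','gauge_grip']:
    for b in boxes_of(n,p): print(n,b, proj(c,b['position']))
```

```text
t 3.77 p [0.5331 0.1591 0.2993] z [-0.001  0.001 -1.   ] yaw -21.82 F [-0.  -0.8  0.3] T [-0.04 -0.03  0.02] g 0.992 q [-0.1   0.3  -0.34  1.65  0.11  1.21 -2.42]
[[322.87646384 210.42774383]
 [322.56039508 203.58735122]
 [321.44503054 179.48495267]] [0.60466989 0.13114451 0.47781684] [[366.79495764   0.         318.75035143]
 [  0.         366.79495764 233.07479147]
 [  0.           0.           1.        ]]
mark_spot {'position': [0.745, 0.1729, 0.0379], 'confidence': 0.61} [[234.3894571    9.34583855]]
pointer_tip {'position': [0.703, 0.0591, 0.0289], 'confidence': 0.72} [[346.34260807   7.8339392 ]]
pointer_tip {'position': [0.5005, 0.4677, 0.0569], 'confidence': 0.21} [[108.61413885 298.53745903]]
gauge_grip {'position': [0.5398, 0.1549, 0.1118], 'confidence': 0.59} [[320.60765016 189.73218246]]
```

View pics/w1.png

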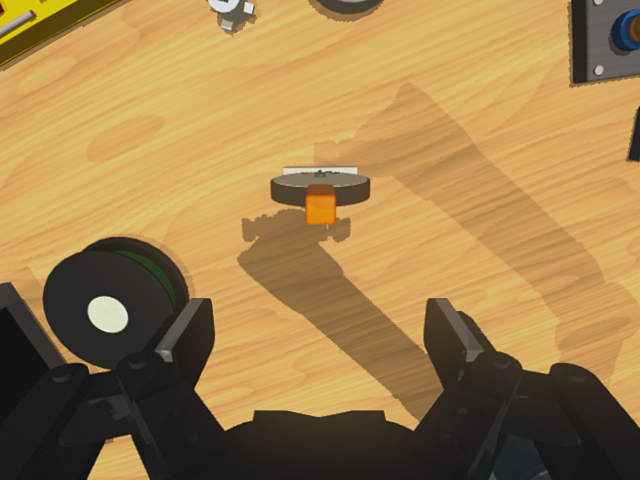

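Run:
```python
from h import *
im=cv2.imread('pics/w1.png');cv2.imwrite('pics/w1c.png',cv2.resize(im[155:235,260:380],(800,533),interpolation=2))
```

```text
(no output)
```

View pics/w1c.png

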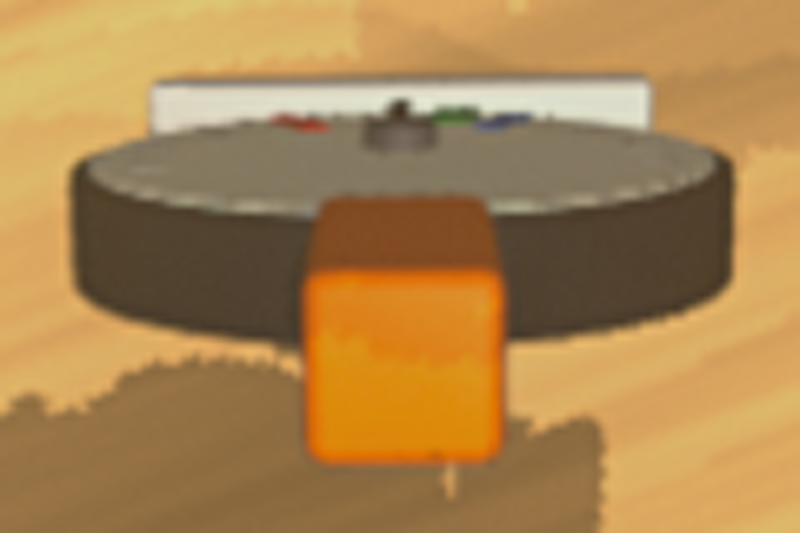

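Run:
```python
from h import *
o=get_obs();p=snapshot('wrist');c=cam(p,o)
g=atz(c,(320.4,210.1),.176);print(g)
t=(g+np.array([.534,.1552,.176]))/2; print(t)
A=np.array(o['ee_pos']);B=np.array([t[0],t[1],.133])
rows([(A+(B-A)*f,down(np.radians(-22))) for f in (.3,.6,.85,1,1)])
```

```text
[0.53599256 0.1529878  0.176     ]
[0.53499628 0.1540939  0.176     ]
[[-0.0004, -0.0007, 0.0503], [-0.0001, -0.0006, 0.1003], [0.0001, -0.0005, 0.142], [0.0003, -0.0005, 0.1671], [0.0003, -0.0005, 0.1671]]
[[0.0009, -0.001, -0.0011], [0.0009, -0.001, -0.0011], [0.0009, -0.001, -0.0011], [0.0009, -0.001, -0.0011], [0.0009, -0.001, -0.0011]]
```

>>> {"api": "drive_tool", "payload": {"linear": [[0, -0.0005, 0.05], [0, -0.0005, 0.1], [0, -0.0005, 0.142], [0, -0.0005, 0.167], [0, -0.0005, 0.167]], "rot": [[0.001, -0.001, 0], [0.001, -0.001, 0], [0.001, -0.001, 0], [0.001, -0.001, 0], [0.001, -0.001, 0]], "fingers": [0.085, 0.085, 0.085, 0.085, 0.085]}}

```text
time: 4.65
ee_pos: [0.5339, 0.1518, 0.1318]
tool_rot: [3.081, -0.604, -0.004]
ft_force: [-0.5, 0.2, 0.8]
grip_width: 0.996
```

Run:
```python
from h import *
o=get_obs();st();p=snapshot('wrist');save(p['color'],'w2')
```

```text
t 4.65 p [0.5339 0.1518 0.1318] z [-0.003 -0.002 -1.   ] yaw -22.19 F [-0.5  0.2  0.8] T [ 0.02 -0.06  0.02] g 0.996 q [-0.12  0.48 -0.31  1.83  0.19  0.87 -2.48]
```

View pics/w2.png

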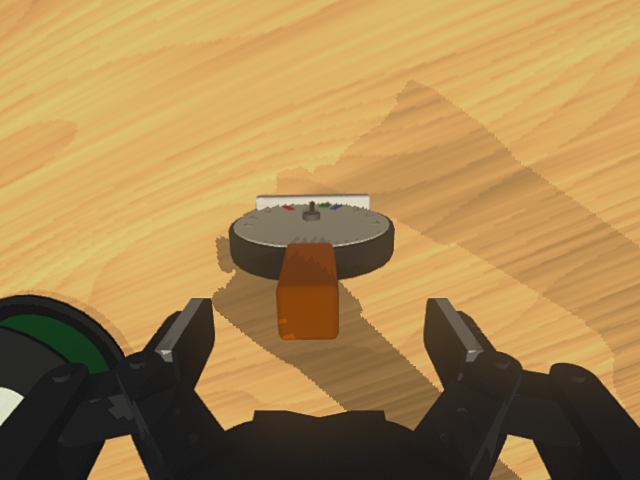

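Run:
```python
from h import *
o=get_obs();st();p=snapshot('wrist');c=cam(p,o)
hsv=cv2.cvtColor(p['color'],cv2.COLOR_RGB2HSV);
g=atz(c,(308,313),.176);print('handle top',g)
r=R.from_rotvec(o['tool_rot']);print('in tool',r.inv().apply(g-np.array(o['ee_pos'])))
# predicted corners
yx=np.radians(-22.2);ex=np.array([np.cos(yx),np.sin(yx),0]);ey=np.array([-np.sin(yx),np.cos(yx),0])
print(proj(c,[g+.013*(a*ex+b*ey) for a in(-1,1) for b in (-1,1)]))
```

```text
t 4.7 p [0.535  0.1527 0.1333] z [-0.    -0.001 -1.   ] yaw -22.17 F [-0.1  0.2  1.3] T [ 0.   -0.03 -0.02] g 0.996 q [-0.12  0.48 -0.31  1.83  0.19  0.87 -2.48]
handle top [0.53619158 0.15772093 0.176     ]
in tool [-0.00082092 -0.0051058  -0.042707  ]
[[338.51970065 339.73443233]
 [277.99581369 339.66129447]
 [339.71357902 284.71048986]
 [275.79233576 284.64624671]]
```

>>> {"api": "drive_tool", "payload": {"linear": [[-0.0005, -0.005, 0], [-0.0005, -0.005, 0], [-0.0005, -0.005, 0], [-0.0005, -0.005, 0], [-0.0005, -0.005, 0]], "rot": [[0, 0, 0], [0, 0, 0], [0, 0, 0], [0, 0, 0], [0, 0, 0]], "fingers": [0.085, 0.07, 0.0, 0.0, 0.0]}}

```text
time: 5.38
ee_pos: [0.5374, 0.1577, 0.1346]
tool_rot: [3.083, -0.604, 0.003]
ft_force: [-0.9, -0.7, 3.4]
grip_width: 0.281
```

>>> {"api": "drive_tool", "payload": {"linear": [[0, 0, 0], [0, 0, 0], [0, 0, 0], [0, 0, 0], [0, 0, 0]], "rot": [[0, 0, 0], [0, 0, 0], [0, 0, 0], [0, 0, 0], [0, 0, 0]], "fingers": [0.0, 0.0, 0.0, 0.0, 0.0]}}

```text
time: 6.0
ee_pos: [0.5373, 0.1577, 0.1346]
tool_rot: [3.083, -0.604, 0.003]
ft_force: [-0.5, -1.2, 1.6]
grip_width: 0.277
```

Run:
```python
from h import *
o=get_obs();st();p=snapshot('wrist');save(p['color'],'w3');o=get_obs();np.save('grasp.npy',np.r_[o['ee_pos'],o['tool_rot']]);st()
```

```text
t 6.0 p [0.5373 0.1577 0.1346] z [ 0.002 -0.001 -1.   ] yaw -22.17 F [-0.5 -1.2  1.6] T [-0.15  0.19  0.  ] g 0.277 q [-0.13  0.48 -0.31  1.82  0.19  0.87 -2.48]
t 6.05 p [0.5374 0.1577 0.1346] z [ 0.002 -0.001 -1.   ] yaw -22.17 F [ 0.1 -2.2  1.9] T [-0.22  0.19  0.05] g 0.277 q [-0.13  0.48 -0.31  1.82  0.19  0.87 -2.48]
```

View pics/w3.png

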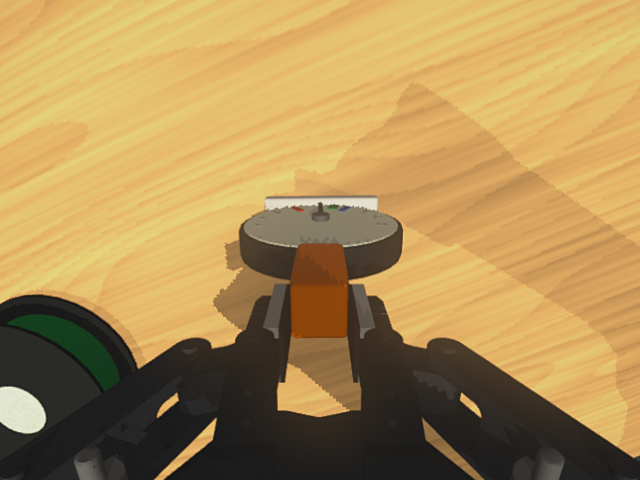

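Run:
```python
from h import *
o=get_obs();p=snapshot('wrist');c=cam(p,o);r=R.from_rotvec(o['tool_rot']);e=np.array(o['ee_pos'])
inv=lambda X:r.inv().apply(X-e)
print('handle',inv(atz(c,(320,310),.176)))
# foot front top edge: corners (265,197),(377,196) at z=.012, x=+16
a=inv(atz(c,(265,197),.012));b=inv(atz(c,(377.5,196.5),.012));print('foot front corners',a,b)
im=cv2.imread('pics/w3.png');cv2.imwrite('pics/w3c.png',cv2.resize(im[185:345,220:420],(800,640),interpolation=2)[:600])
def pic(f,t): return proj(c,e+r.apply(np.array(f)))
f=np.array([0,0,o['ee_pos'][2]])
for dx in (-.003,0,.003): print(pic([.016+dx,.048,f[2]-.012],0),pic([.016+dx,-.048,f[2]-.012],0))
# up target
A=e
rows([(A+[0,0,z],r) for z in (.02,.06,.11,.16,.2)],o)
```

```text
handle [-1.33970026e-04 -8.82385390e-05 -4.14009128e-02]
foot front corners [ 0.01400503 -0.04544583  0.12263442] [0.01450577 0.0486248  0.1226185 ]
[[376.67538895 198.27053234]] [[261.99956192 198.19168377]]
[[376.8412278  194.74369814]] [[261.84301001 194.66333558]]
[[377.00735999 191.19744345]] [[261.68620384 191.11555044]]
[[0.0, -0.0, -0.02], [0.0001, -0.0, -0.06], [0.0002, -0.0, -0.11], [0.0003, -0.0, -0.16], [0.0004, -0.0, -0.2]]
[[0.0, 0.0, 0.0], [0.0, 0.0, 0.0], [0.0, 0.0, 0.0], [0.0, 0.0, 0.0], [0.0, 0.0, 0.0]]
```

View pics/w3c.png

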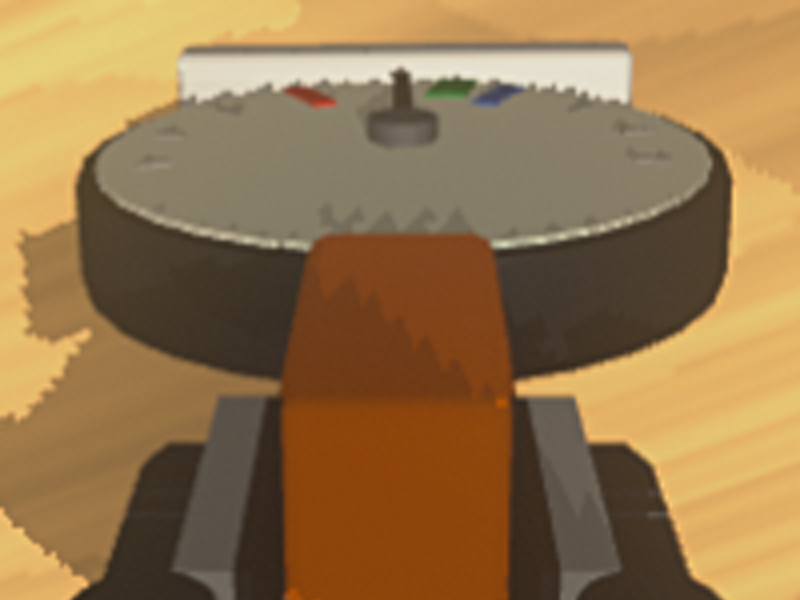

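Run:
```python
from h import *
o=get_obs();p=snapshot('wrist');c=cam(p,o);r=R.from_rotvec(o['tool_rot']);e=np.array(o['ee_pos'])
im=p['color'].astype(int)[200:215,280:360];
R_,G,B=im[...,0],im[...,1],im[...,2]
for n,m in (('red',(R_>G+60)&(R_>B+60)),('green',(G>R_+30)&(G>B+10)),('blue',(B>R_+30)&(B>G+20))):
    ys,xs=np.nonzero(m);print(n,len(xs),xs.mean()+280,ys.mean()+200,xs.min()+280,xs.max()+280)
for rad in (.040,.044,.046):
  for a in (.45,.0,-.2,-.25,-.45):
    P=[.011,-rad*np.sin(a),o['ee_pos'][2]-.068+rad*np.cos(a)];print(rad,a,proj(c,e+r.apply(P)))
```

```text
red 29 297.7586206896552 209.17241379310346 292 303
green 10 331.3 208.1 327 335
blue 4 341.5 210.0 340 343
0.04 0.45 [[297.25477488 205.95594982]]
0.04 0.0 [[319.39209446 204.82399353]]
0.04 -0.2 [[329.40603031 205.05794242]]
0.04 -0.25 [[331.88117214 205.18726554]]
0.04 -0.45 [[341.55066213 205.98538818]]
0.044 0.45 [[295.31738431 204.92266694]]
0.044 0.0 [[319.38001767 203.70758119]]
0.044 -0.2 [[330.25509143 203.958673  ]]
0.044 -0.25 [[332.94471599 204.09748108]]
0.044 -0.45 [[343.46509505 204.95481103]]
0.046 0.45 [[294.3658461  204.41520007]]
0.046 0.0 [[319.37409549 203.16015308]]
0.046 -0.2 [[330.67155984 203.41948499]]
0.046 -0.25 [[333.4664819  203.56285237]]
0.046 -0.45 [[344.40533941 204.4486812 ]]
```

>>> {"api": "drive_tool", "payload": {"linear": [[0, 0, -0.02], [0, 0, -0.06], [0, 0, -0.11], [0, 0, -0.16], [0, 0, -0.2]], "rot": [[0, 0, 0], [0, 0, 0], [0, 0, 0], [0, 0, 0], [0, 0, 0]], "fingers": [0.0, 0.0, 0.0, 0.0, 0.0]}}

```text
time: 6.78
ee_pos: [0.5369, 0.158, 0.3361]
tool_rot: [-3.083, 0.603, -0.004]
ft_force: [0.1, -0.0, -3.1]
grip_width: 0.276
```

Run:
```python
from h import *
st()
```

```text
t 6.78 p [0.5369 0.158  0.3361] z [ 0.002 -0.    -1.   ] yaw -22.15 F [ 0.1 -0.  -3.1] T [-0.   -0.18  0.01] g 0.276 q [-0.1   0.28 -0.34  1.59  0.1   1.29 -2.41]
```

Run:
```python
from h import *
o=get_obs();A=np.array(o['ee_pos']);B=np.array([.48,.25,.38]);
rows([(A+(B-A)*k/5,down(np.radians(-22.15+9.5*k))) for k in range(1,6)])
```

```text
[[-0.0175, -0.0127, -0.0088], [-0.0349, -0.0255, -0.0176], [-0.0524, -0.0382, -0.0264], [-0.0698, -0.051, -0.0352], [-0.0873, -0.0637, -0.044]]
[[-0.0006, -0.0024, -0.1658], [-0.0004, -0.0024, -0.3316], [-0.0002, -0.0025, -0.4974], [-0.0, -0.0025, -0.6632], [0.0002, -0.0025, -0.829]]
```

>>> {"api": "drive_tool", "payload": {"linear": [[-0.0175, -0.0125, -0.009], [-0.035, -0.0255, -0.0175], [-0.0525, -0.038, -0.0265], [-0.07, -0.051, -0.035], [-0.087, -0.0635, -0.044]], "rot": [[0, -0.002, -0.166], [0, -0.002, -0.332], [0, -0.002, -0.497], [0, -0.002, -0.663], [0, -0.002, -0.829]], "fingers": [0.0, 0.0, 0.0, 0.0, 0.0]}}

```text
time: 7.4
ee_pos: [0.4794, 0.2503, 0.3794]
tool_rot: [3.063, 0.698, -0.001]
ft_force: [0.3, 0.3, -4.0]
grip_width: 0.273
```

>>> {"api": "drive_tool", "payload": {"linear": [[0, 0, 0], [0, 0, 0], [0, 0, 0], [0, 0, 0], [0, 0, 0]], "rot": [[0, 0, -0.166], [0, 0, -0.332], [0, 0, -0.497], [0, 0, -0.663], [0, 0, -0.829]], "fingers": [0.0, 0.0, 0.0, 0.0, 0.0]}}

```text
time: 8.02
ee_pos: [0.479, 0.2502, 0.3785]
tool_rot: [-2.517, -1.88, 0.003]
ft_force: [1.0, -0.9, -2.0]
grip_width: 0.28
```

Run:
```python
from h import *
st()
o=get_obs();A=np.array(o['ee_pos'])
y=float(np.degrees(np.arctan2(*R.from_rotvec(o['tool_rot']).as_matrix()[1::-1,0])))
rows([(np.array([.48,.25,.38]),down(np.radians(min(100,y+9.5*k)))) for k in range(1,6)])
```

```text
t 8.03 p [0.479  0.2502 0.3785] z [-0.002 -0.001 -1.   ] yaw 73.51 F [ 1.  -0.9 -2. ] T [0.   0.05 0.  ] g 0.28 q [-0.05  0.26 -0.64  1.54  0.16  1.39 -0.99]
[[0.0001, 0.0011, -0.0015], [0.0001, 0.0011, -0.0015], [0.0001, 0.0011, -0.0015], [0.0001, 0.0011, -0.0015], [0.0001, 0.0011, -0.0015]]
[[-0.0018, 0.0012, -0.1658], [-0.0019, 0.001, -0.3316], [-0.0019, 0.0009, -0.4623], [-0.0019, 0.0009, -0.4623], [-0.0019, 0.0009, -0.4623]]
```

>>> {"api": "drive_tool", "payload": {"linear": [[0, 0.001, -0.0015], [0, 0.001, -0.0015], [0, 0.001, -0.0015], [0, 0.001, -0.0015], [0, 0.001, -0.0015]], "rot": [[-0.002, 0.001, -0.166], [-0.002, 0.001, -0.332], [-0.002, 0.001, -0.462], [-0.002, 0.001, -0.462], [-0.002, 0.001, -0.462]], "fingers": [0.0, 0.0, 0.0, 0.0, 0.0]}}

```text
time: 8.65
ee_pos: [0.4798, 0.2498, 0.3797]
tool_rot: [-2.023, -2.403, 0.001]
ft_force: [-0.4, -0.1, -2.5]
grip_width: 0.276
```

>>> {"api": "drive_tool", "payload": {"linear": [[0, 0, 0], [0, 0, 0], [0, 0, 0], [0, 0, 0], [0, 0, 0]], "rot": [[0, 0, 0], [0, 0, 0], [0, 0, 0], [0, 0, 0], [0, 0, 0]], "fingers": [0.0, 0.0, 0.0, 0.0, 0.0]}}

```text
time: 9.28
ee_pos: [0.4798, 0.2499, 0.3797]
tool_rot: [-2.023, -2.403, 0.001]
ft_force: [-0.3, -0.5, -2.0]
grip_width: 0.28
```

Run:
```python
from h import *
st();o=get_obs();p=snapshot('side');save(p['color'],'s1');c=cam(p);r=R.from_rotvec(o['tool_rot']);e=np.array(o['ee_pos'])
u=proj(c,e+r.apply([.01,0,.0666]))[0];print(u)
for n in ('mark_spot','pointer_tip'):
    for b in boxes_of(n,p): print(n,b)
x,y=u.astype(int);a=p['color'][y-60:y+60,x-70:x+70];save(cv2.resize(a,None,fx=5,fy=5,interpolation=2),'s1c')
for rad in (.044,):
  for a in (.45,0,-.2,-.25,-.3,-.45):
    print(a,(proj(c,e+r.apply([.011,-rad*np.sin(a),.0666+rad*np.cos(a)]))[0]-[x-70,y-60])*5)
w=snapshot('wrist');save(w['color'],'w4')
```

```text
t 9.28 p [0.4798 0.2499 0.3797] z [-0.001 -0.    -1.   ] yaw 99.83 F [-0.3 -0.5 -2. ] T [ 0.01  0.01 -0.02] g 0.28 q [ 0.    0.28 -0.71  1.54  0.18  1.39 -0.55]
[334.43394814 256.90794813]
mark_spot {'position': [0.5621, -0.229, 0.0724], 'confidence': 0.32}
pointer_tip {'position': [0.4768, 0.2624, 0.3127], 'confidence': 0.57}
0.45 [412.04303163 408.62318965]
0 [350.02565868 413.93717999]
-0.2 [321.99725356 409.58284963]
-0.25 [315.129091   407.86607807]
-0.3 [308.34744792 405.90481981]
-0.45 [288.67292422 398.59902485]
```

View pics/s1c.png

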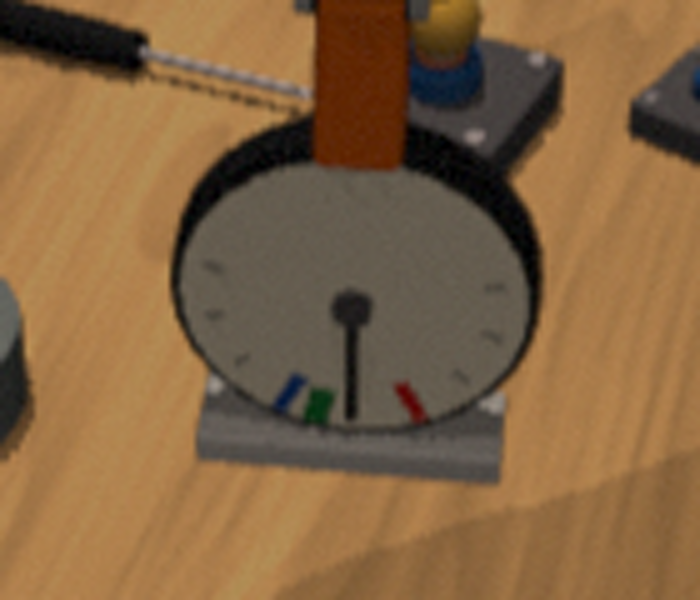

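```bash
cat >> h.py <<'E'
def ticks(img,x0,y0,x1,y1,k=30,k2=15):
    im=img.astype(float)[y0:y1,x0:x1];r,g,b=im[...,0],im[...,1],im[...,2];res={}
    for n,w in (('red',r-np.maximum(g,b)-25),('green',g-np.maximum(r,b)-8),('blue',b-np.maximum(r,g)-8)):
        w=np.clip(w,0,None)
        yy,xx=np.mgrid[y0:y1,x0:x1];s=w.sum()
        res[n]=(np.array([(xx*w).sum()/s,(yy*w).sum()/s]),int((w>0).sum())) if s>0 else None
    return res
def dialangle(c,o,uv,f=.1346):
    r=R.from_rotvec(o['tool_rot']);e=np.array(o['ee_pos']);O,d=ray(c,uv)
    O=r.inv().apply(O-e);d=r.inv().apply(d);P=O+d*(.011-O[0])/d[0]
    return np.arctan2(-P[1],P[2]-(f-.068)),np.hypot(P[1],P[2]-(f-.068)),P
E
python3 - <<'E'
from h import *
o=get_obs();p=snapshot('side');c=cam(p)
t=ticks(p['color'],310,268,360,288)
for n,v in t.items(): print(n,v,dialangle(c,o,v[0]))
print('hub',dialangle(c,o,(264.4+351/5,196+309/5)),'tip',dialangle(c,o,(264+351/5,196+418/5)))
E
```

```text
red (array([345.61625514, 275.88888889]), 32) (np.float64(0.4612090504466756), np.float64(0.040055568988518635), array([ 0.011     , -0.01782598,  0.10247037]))
green (array([327.32166667, 276.755     ]), 36) (np.float64(-0.24998004569698415), np.float64(0.04211919023517475), array([0.011     , 0.01041964, 0.10741001]))
blue (array([321.33146067, 274.12921348]), 24) (np.float64(-0.4981793317193486), np.float64(0.041319210568186764), array([0.011     , 0.01974343, 0.10289703]))
hub (np.float64(0.4185441646289944), np.float64(0.0009154285421712496), array([ 0.011     , -0.00037206,  0.06743641])) tip (np.float64(0.00735892495294681), np.float64(0.04565783757668886), array([ 0.011     , -0.00033599,  0.1122566 ]))
```

Run:
```python
from h import *
o=get_obs();A=np.array(o['ee_pos']);B=np.array([.5675,-.2405,.33])
rows([(A+(B-A)*k/9,down(np.radians(100))) for k in range(1,6)])
```

```text
[[-0.0554, 0.0003, 0.0055], [-0.1107, 0.0006, 0.011], [-0.1661, 0.0009, 0.0166], [-0.2214, 0.0012, 0.0221], [-0.2768, 0.0015, 0.0276]]
[[-0.0005, -0.0, -0.0028], [-0.0005, -0.0, -0.0028], [-0.0005, -0.0, -0.0028], [-0.0005, -0.0, -0.0028], [-0.0005, -0.0, -0.0028]]
```

>>> {"api": "drive_tool", "payload": {"linear": [[-0.0555, 0.0005, 0.0055], [-0.111, 0.0005, 0.011], [-0.166, 0.001, 0.0165], [-0.2215, 0.001, 0.022], [-0.277, 0.0015, 0.0275]], "rot": [[0, 0, -0.003], [0, 0, -0.003], [0, 0, -0.003], [0, 0, -0.003], [0, 0, -0.003]], "fingers": [0.0, 0.0, 0.0, 0.0, 0.0]}}

```text
time: 10.15
ee_pos: [0.5287, -0.0246, 0.3522]
tool_rot: [2.019, 2.407, -0.0]
ft_force: [0.9, 1.5, -3.3]
grip_width: 0.278
```

Run:
```python
from h import *
st();o=get_obs();A=np.array(o['ee_pos']);B=np.array([.5675,-.2405,.30])
rows([(A+(B-A)*min(1,k/4),down(np.radians(100))) for k in range(1,6)])
```

```text
t 10.15 p [ 0.5287 -0.0246  0.3522] z [ 0. -0. -1.] yaw 100.01 F [ 0.9  1.5 -3.3] T [ 0.02 -0.1   0.03] g 0.278 q [ 0.42  0.24 -0.56  1.62  0.13  1.32  0.02]
[[-0.0548, 0.0002, 0.0131], [-0.1097, 0.0003, 0.0261], [-0.1645, 0.0005, 0.0392], [-0.2194, 0.0006, 0.0523], [-0.2194, 0.0006, 0.0523]]
[[0.0002, 0.0002, 0.0002], [0.0002, 0.0002, 0.0002], [0.0002, 0.0002, 0.0002], [0.0002, 0.0002, 0.0002], [0.0002, 0.0002, 0.0002]]
```

>>> {"api": "drive_tool", "payload": {"linear": [[-0.055, 0, 0.013], [-0.1095, 0.0005, 0.026], [-0.1645, 0.0005, 0.039], [-0.2195, 0.0005, 0.0525], [-0.2195, 0.0005, 0.0525]], "rot": [[0, 0, 0], [0, 0, 0], [0, 0, 0], [0, 0, 0], [0, 0, 0]], "fingers": [0.0, 0.0, 0.0, 0.0, 0.0]}}

```text
time: 10.78
ee_pos: [0.5656, -0.2474, 0.2975]
tool_rot: [-2.029, -2.397, 0.006]
ft_force: [-0.7, 2.1, -2.4]
grip_width: 0.276
```

Run:
```python
from h import *
st();o=get_obs();p=snapshot('side');w=snapshot('wrist');save(w['color'],'w5');save(p['color'],'s2')
c=cam(p);e=np.array(o['ee_pos']);r=R.from_rotvec(o['tool_rot'])
f=proj(c,e+r.apply([0,0,.1346]))[0];s=proj(c,[.5675,-.2405,.09])[0];print(f,s)
x,y=f.astype(int);save(cv2.resize(p['color'][y-50:y+50,x-60:x+60],None,fx=6,fy=6,interpolation=2),'s2c')
for n in ['stud_crown']:
    for q in (p,w):
        for b in boxes_of(n,q): print(b)
```

```text
t 10.78 p [ 0.5656 -0.2474  0.2975] z [-0.003 -0.002 -1.   ] yaw 99.51 F [-0.7  2.1 -2.4] T [0.53 0.11 0.02] g 0.276 q [ 0.64  0.43 -0.43  1.49  0.19  1.27  0.36]
[355.1210469  166.43237485] [352.43091734 192.69625385]
{'position': [0.5644, -0.2277, 0.0802], 'confidence': 0.5}
{'position': [0.5637, -0.2307, 0.0846], 'confidence': 0.89}
{'position': [0.4275, -0.2782, 0.0542], 'confidence': 0.62}
```

View pics/s2c.png

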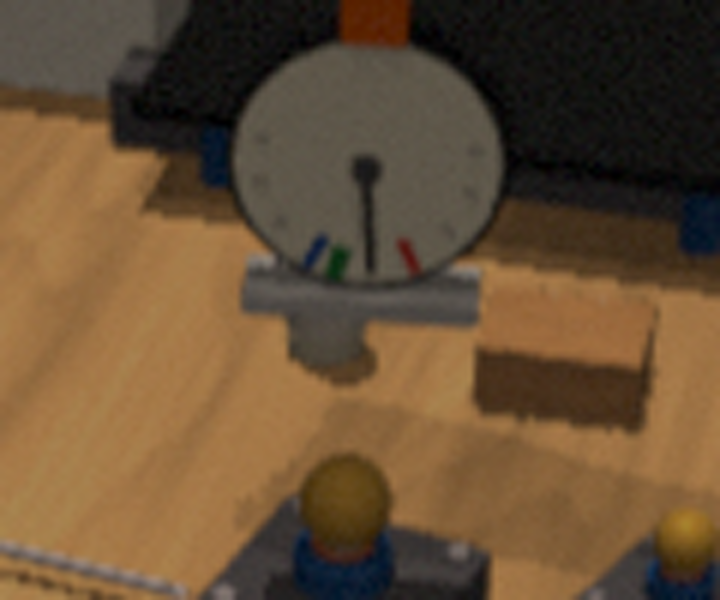

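View pics/w5.png

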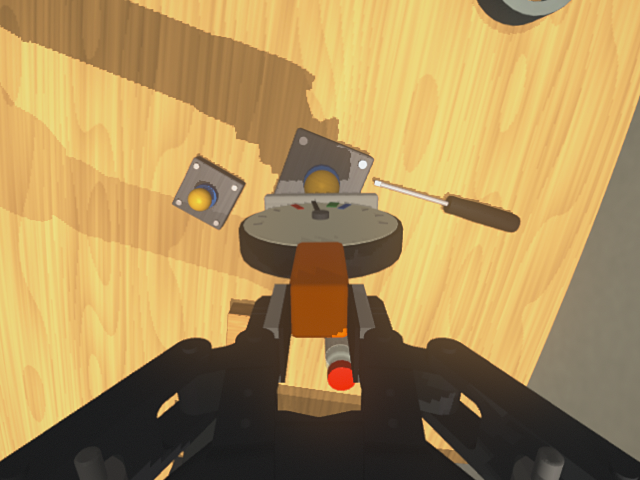

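Run:
```python
from h import *
st();o=get_obs();w=snapshot('wrist');c=cam(w,o);save(w['color'],'w6')
print(proj(c,[[.5675,-.2400,.07],[.5675,-.24,.046]]))
C=[.5675,-.24,.07]
cc=-c[2].T@c[3];v=np.array(C)-cc;v/=np.linalg.norm(v);a=np.cross(v,[0,0,1]);a/=np.linalg.norm(a);b=np.cross(v,a)
P=proj(c,[np.array(C)+.02*(a*np.cos(t)+b*np.sin(t)) for t in np.linspace(0,6.28,60)])
im=w['color'].copy()
for q in P: im[int(round(q[1])),int(round(q[0]))]=(255,0,255)
for q in proj(c,[np.array(o['ee_pos'])+R.from_rotvec(o['tool_rot']).apply([.016,s*.048,.1226]) for s in(-1,1)]): cv2.circle(im,tuple(int(round(z)) for z in q),1,(0,255,255))
save(cv2.resize(im[120:240,250:400],None,fx=5,fy=5,interpolation=2),'w6c')
```

```text
t 10.97 p [ 0.5678 -0.2391  0.3001] z [ 0.001  0.001 -1.   ] yaw 100.12 F [ 0.1  0.3 -2.8] T [ 0.1  -0.06  0.02] g 0.279 q [ 0.64  0.43 -0.44  1.49  0.18  1.27  0.36]
[[317.63400631 190.41599658]
 [317.68872559 186.64298815]]
```

View pics/w6c.png

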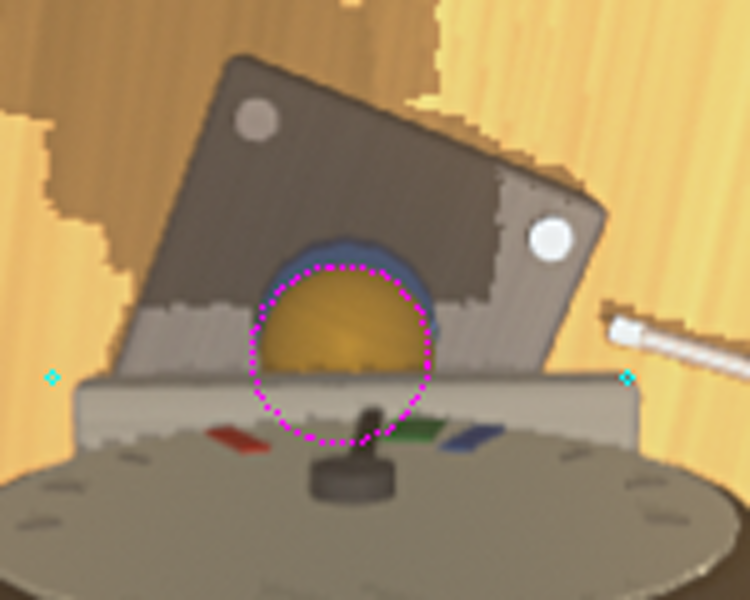

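```bash
cat >> h.py <<'E'
S=np.array([.568,-.2398]);FO=np.array([-.001,.0015,.1346]);YAW=np.radians(100)
def tgt(a,press=.011,S=S):
    r=R.from_rotvec(a*np.array([np.cos(YAW),np.sin(YAW),0]))*down(YAW)   # tilt a about tool/gauge x
    F=np.array([S[0],S[1],.07-press+.02/np.cos(a)]);return F-r.apply(FO),r
E
python3 - <<'E'
from h import *
st();rows([tgt(0,p) for p in (-.06,-.03,-.01,-.002,.005)])
E
```

```text
t 11.03 p [ 0.5678 -0.239   0.3003] z [ 0.001  0.    -1.   ] yaw 100.14 F [ 0.8 -0.1 -2.5] T [-0.06  0.    0.01] g 0.281 q [ 0.64  0.43 -0.44  1.49  0.18  1.27  0.36]
[[0.0002, -0.0015, 0.0157], [0.0002, -0.0015, 0.0457], [0.0002, -0.0015, 0.0657], [0.0002, -0.0015, 0.0737], [0.0002, -0.0016, 0.0807]]
[[0.0009, -0.0, 0.0024], [0.0009, -0.0, 0.0024], [0.0009, -0.0, 0.0024], [0.0009, -0.0, 0.0024], [0.0009, -0.0, 0.0024]]
```

>>> {"api": "drive_tool", "payload": {"linear": [[0, -0.0015, 0.016], [0, -0.0015, 0.0455], [0, -0.0015, 0.0655], [0, -0.0015, 0.0735], [0, -0.0015, 0.0805]], "rot": [[0.001, 0, 0.002], [0.001, 0, 0.002], [0.001, 0, 0.002], [0.001, 0, 0.002], [0.001, 0, 0.002]], "fingers": [0.0, 0.0, 0.0, 0.0, 0.0]}}

```text
time: 11.65
ee_pos: [0.5666, -0.2391, 0.2199]
tool_rot: [2.018, 2.407, -0.0]
ft_force: [-1.1, 0.6, 1.5]
grip_width: 0.281
```

Run:
```python
from h import *
st();p=snapshot('side');save(p['color'][130:230,300:420].repeat(5,0).repeat(5,1),'s3c');st()
rows([tgt(0,p) for p in (.009,.011,.011,.011,.011)])
```

```text
t 11.65 p [ 0.5666 -0.2391  0.2199] z [ 0. -0. -1.] yaw 100.05 F [-1.1  0.6  1.5] T [ 0.08  0.5  -0.  ] g 0.281 q [ 0.63  0.49 -0.43  1.59  0.22  1.11  0.33]
t 11.7 p [ 0.5663 -0.2391  0.2193] z [-0.001 -0.    -1.   ] yaw 100.04 F [-1.3 -0.1 -0.5] T [ 0.04  0.37 -0.03] g 0.278 q [ 0.63  0.49 -0.43  1.59  0.22  1.11  0.33]
[[-0.0, 0.0001, 0.0037], [-0.0, 0.0001, 0.0057], [-0.0, 0.0001, 0.0057], [-0.0, 0.0001, 0.0057], [-0.0, 0.0001, 0.0057]]
[[-0.0005, -0.0001, 0.0008], [-0.0005, -0.0001, 0.0008], [-0.0005, -0.0001, 0.0008], [-0.0005, -0.0001, 0.0008], [-0.0005, -0.0001, 0.0008]]
```

View pics/s3c.png

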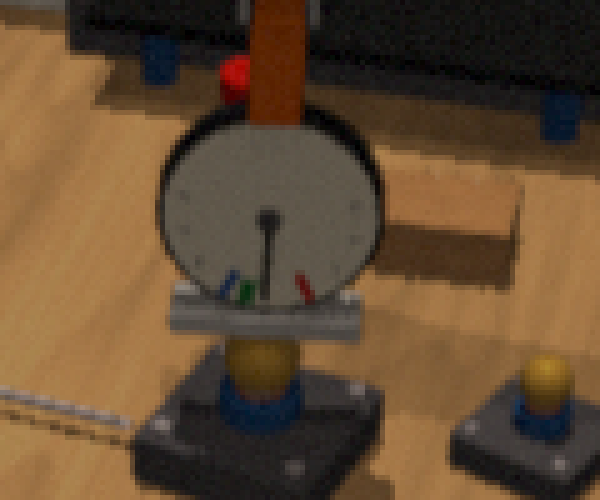

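>>> {"api": "drive_tool", "payload": {"linear": [[0, 0, 0.0035], [0, 0, 0.0055], [0, 0, 0.0055], [0, 0, 0.0055], [0, 0, 0.0055]], "rot": [[-0.0005, 0, 0], [-0.0005, 0, 0], [-0.0005, 0, 0], [-0.0005, 0, 0], [-0.0005, 0, 0]], "fingers": [0.0, 0.0, 0.0, 0.0, 0.0]}}

```text
time: 12.32
ee_pos: [0.5665, -0.2392, 0.2141]
tool_rot: [2.018, 2.407, 0.0]
ft_force: [-1.4, 0.7, 4.2]
grip_width: 0.273
```

```bash
cat > look.py <<'E'
from h import *
import sys
n=sys.argv[1]
st();F=[]
for i in range(4):
    o=get_obs();p=snapshot('side') if i==0 else snapshot('wrist') if i==1 else snapshot('side')
    F.append(get_obs()['ft_force'])
    if i==0: save(cv2.resize(p['color'][130:230,300:420],None,fx=6,fy=6,interpolation=2),n+'s')
    if i==1: save(cv2.resize(p['color'][140:260,230:410],None,fx=4,fy=4,interpolation=2),n+'w')
print('Fmean',np.mean(F,0));o=get_obs();r=R.from_rotvec(o['tool_rot']);f=np.array(o['ee_pos'])+r.apply(FO);z=-r.as_matrix()[:,2]
a=np.arctan2(r.as_matrix()[:,1]@[0,0,1],z[2]);print('foot',f,'tilt',a,'press est',.07+.02/np.cos(a)-f[2])
E
python3 look.py p0
```

```text
t 12.32 p [ 0.5665 -0.2392  0.2141] z [ 0.001 -0.    -1.   ] yaw 100.04 F [-1.4  0.7  4.2] T [0.07 0.51 0.  ] g 0.273 q [ 0.63  0.49 -0.43  1.6   0.22  1.1   0.32]
Fmean [-1.38600408  0.47528487  3.84864342]
foot [ 0.56812265 -0.23983624  0.07931187] tilt 0.0003264904836787532 press est 0.010688127155851615
```

View pics/p0s.png

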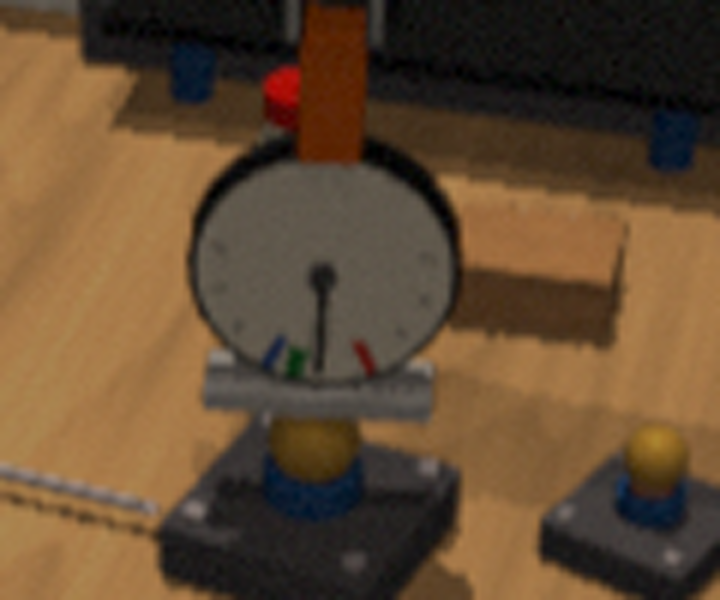

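View pics/p0w.png

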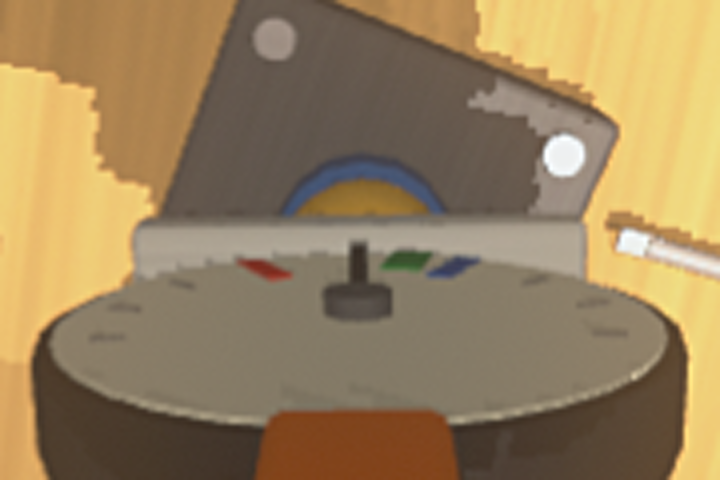

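```bash
sed -i 's/FO=np.array(\[-.001,.0015,.1346\])/FO=np.array([-.001,.0004,.1346])/' h.py
python3 - <<'E'
from h import *
rows([tgt(a,.0114) for a in (-.09,-.18,-.27,-.36,-.45)])
E
```

```text
[[0.0001, -0.0111, 0.0012], [0.0001, -0.0231, 0.0026], [0.0001, -0.0349, 0.0049], [0.0001, -0.0464, 0.0081], [0.0001, -0.0575, 0.0121]]
[[-0.0897, 0.0, 0.0007], [-0.1797, 0.0, 0.0007], [-0.2697, -0.0, 0.0008], [-0.3597, -0.0001, 0.0008], [-0.4497, -0.0001, 0.0007]]
```

>>> {"api": "drive_tool", "payload": {"linear": [[0, -0.011, 0.001], [0, -0.023, 0.0025], [0, -0.035, 0.005], [0, -0.0465, 0.008], [0, -0.0575, 0.012]], "rot": [[-0.09, 0, 0.0007], [-0.18, 0, 0.0007], [-0.27, 0, 0.0007], [-0.36, 0, 0.0007], [-0.45, 0, 0.0007]], "fingers": [0.0, 0.0, 0.0, 0.0, 0.0]}}

```text
time: 13.15
ee_pos: [0.5092, -0.2498, 0.202]
tool_rot: [1.805, 2.151, 0.493]
ft_force: [-2.1, 0.9, 3.8]
grip_width: 0.28
```

Run:
```python
from h import *
st();rows([tgt(-.45,.0114)])
```

```text
t 13.15 p [ 0.5092 -0.2498  0.202 ] z [ 0.431  0.074 -0.899] yaw 99.97 F [-2.1  0.9  3.8] T [0.13 0.74 0.13] g 0.28 q [ 1.14  0.3  -0.67  2.05 -0.21  0.51  0.88]
[[0.0006, 0.0006, 0.0005]]
[[0.0026, 0.0019, 0.0003]]
```

>>> {"api": "drive_tool", "payload": {"linear": [[0.0005, 0.0005, 0.0005], [0.0005, 0.0005, 0.0005], [0.0005, 0.0005, 0.0005], [0.0005, 0.0005, 0.0005], [0.0005, 0.0005, 0.0005]], "rot": [[0, 0, 0], [0, 0, 0], [0, 0, 0], [0, 0, 0], [0, 0, 0]], "fingers": [0.0, 0.0, 0.0, 0.0, 0.0]}}

```text
time: 13.78
ee_pos: [0.5094, -0.2486, 0.2013]
tool_rot: [1.805, 2.154, 0.492]
ft_force: [-6.8, -1.5, 3.6]
grip_width: 0.28
```

>>> {"api": "drive_tool", "payload": {"linear": [[0, 0, 0], [0, 0, 0], [0, 0, 0], [0, 0, 0], [0, 0, 0]], "rot": [[0, 0, 0], [0, 0, 0], [0, 0, 0], [0, 0, 0], [0, 0, 0]], "fingers": [0.0, 0.0, 0.0, 0.0, 0.0]}}

```text
time: 14.4
ee_pos: [0.5094, -0.2482, 0.201]
tool_rot: [1.804, 2.158, 0.49]
ft_force: [-6.2, -0.0, 3.2]
grip_width: 0.278
```

```bash
python3 look.py p1
```

```text
t 14.4 p [ 0.5094 -0.2482  0.201 ] z [ 0.426  0.076 -0.901] yaw 100.21 F [-6.2 -0.   3.2] T [-0.39  2.07 -0.06] g 0.278 q [ 1.14  0.3  -0.66  2.05 -0.21  0.51  0.87]
Fmean [-6.40635543 -1.2292456   3.9981907 ]
foot [ 0.56728315 -0.23891643  0.07987085] tilt 0.4477889805771206 press est 0.012316690535442237
```

View pics/p1s.png

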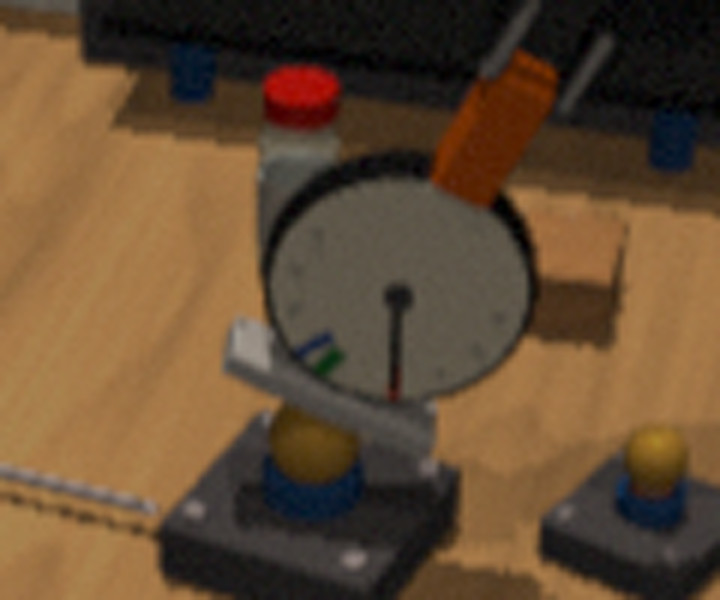

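View pics/p1w.png

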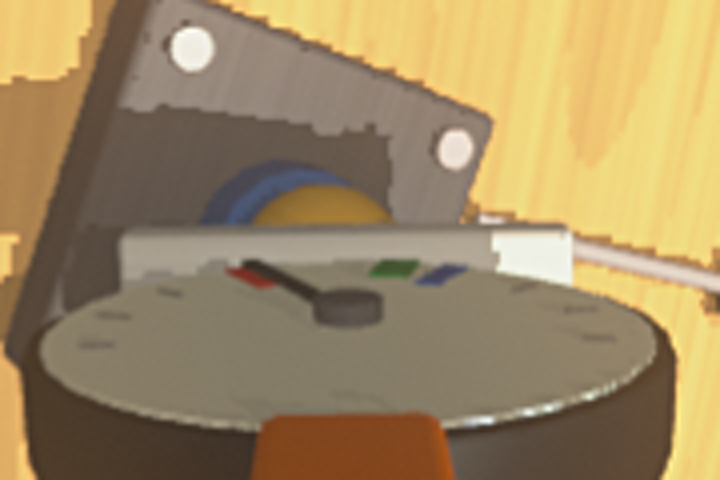

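>>> {"api": "drive_tool", "payload": {"linear": [[0, 0.002, 0], [0, 0.004, 0], [0, 0.005, 0], [0, 0.005, 0], [0, 0.005, 0]], "rot": [[0, 0, 0], [0, 0, 0], [0, 0, 0], [0, 0, 0], [0, 0, 0]], "fingers": [0.0, 0.0, 0.0, 0.0, 0.0]}}

```text
time: 15.22
ee_pos: [0.5123, -0.247, 0.2021]
tool_rot: [1.805, 2.163, 0.487]
ft_force: [-8.4, -2.4, 4.2]
grip_width: 0.277
```

>>> {"api": "drive_tool", "payload": {"linear": [[0, 0, 0], [0, 0, 0], [0, 0, 0], [0, 0, 0], [0, 0, 0]], "rot": [[0, 0, 0], [0, 0, 0], [0, 0, 0], [0, 0, 0], [0, 0, 0]], "fingers": [0.0, 0.0, 0.0, 0.0, 0.0]}}

```text
time: 15.85
ee_pos: [0.5115, -0.2468, 0.2014]
tool_rot: [1.805, 2.167, 0.484]
ft_force: [-7.9, -1.8, 4.4]
grip_width: 0.282
```

```bash
python3 look.py p2
```

```text
t 15.85 p [ 0.5115 -0.2468  0.2014] z [ 0.419  0.077 -0.905] yaw 100.42 F [-7.9 -1.8  4.4] T [-0.64  2.62 -0.1 ] g 0.282 q [ 1.12  0.3  -0.65  2.04 -0.19  0.52  0.85]
Fmean [-8.2681862  -1.42026609  4.34224326]
foot [ 0.56835158 -0.23731302  0.07974393] tilt 0.43963569896994875 press est 0.012357790798956186
```

View pics/p2s.png

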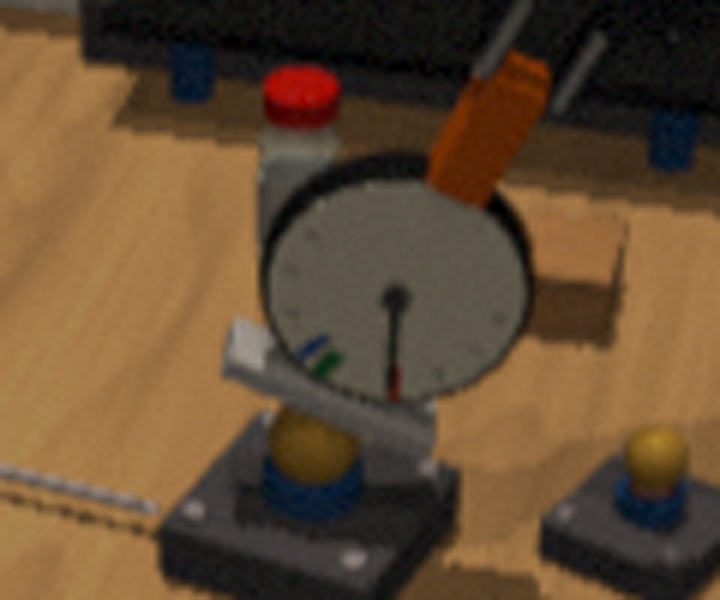

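View pics/p2w.png

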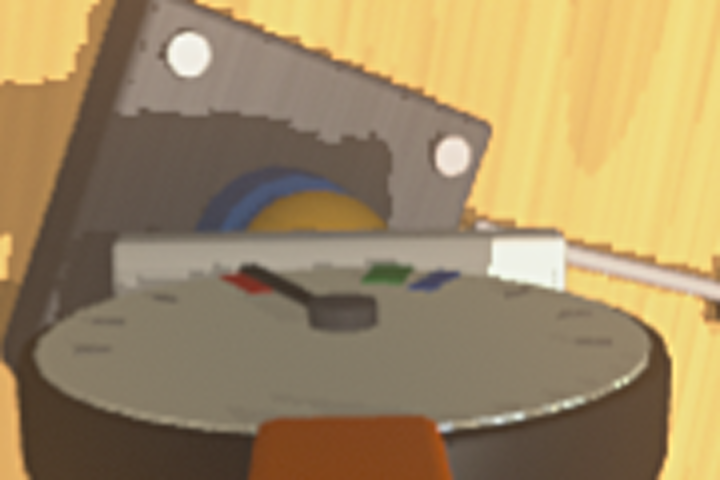

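```bash
cat >> h.py <<'E'
def tg2(a,press=.0112): return tgt(a,press,S=np.array([.568+.004*np.sin(a)/np.sin(.45),-.2398]))
E
python3 - <<'E'
from h import *
rows([tg2(a) for a in (-.36,-.27,-.18,-.09,0)])
E
```

```text
[[-0.0014, 0.0073, -0.0017], [-0.0016, 0.0198, 0.0007], [-0.0019, 0.0321, 0.0039], [-0.0021, 0.0443, 0.0081], [-0.0023, 0.0562, 0.0131]]
[[0.0796, -0.0031, 0.0067], [0.1696, -0.0028, 0.0068], [0.2596, -0.0025, 0.007], [0.3496, -0.0022, 0.0071], [0.4396, -0.0018, 0.0072]]
```

>>> {"api": "drive_tool", "payload": {"linear": [[-0.001, 0.0075, -0.0015], [-0.0015, 0.02, 0.0005], [-0.002, 0.032, 0.004], [-0.002, 0.0445, 0.008], [-0.0025, 0.056, 0.013]], "rot": [[0.08, -0.003, 0.007], [0.17, -0.003, 0.007], [0.26, -0.0025, 0.007], [0.35, -0.002, 0.007], [0.44, -0.002, 0.007]], "fingers": [0.0, 0.0, 0.0, 0.0, 0.0]}}

```text
time: 16.68
ee_pos: [0.5677, -0.2387, 0.2141]
tool_rot: [-2.016, -2.407, 0.01]
ft_force: [-3.7, -1.7, 4.1]
grip_width: 0.28
```

Run:
```python
from h import *
st();rows([tg2(a) for a in (.09,.18,.27,.36,.45)])
```

```text
t 16.68 p [ 0.5677 -0.2387  0.2141] z [-0.006 -0.004 -1.   ] yaw 100.08 F [-3.7 -1.7  4.1] T [-0.25  1.53  0.05] g 0.28 q [ 0.62  0.5  -0.41  1.59  0.22  1.1   0.32]
[[-0.0003, 0.0126, 0.001], [-0.0005, 0.0254, 0.0023], [-0.0006, 0.0381, 0.0044], [-0.0008, 0.0504, 0.0075], [-0.0009, 0.0623, 0.0113]]
[[0.0839, 0.0028, 0.0013], [0.1739, 0.0028, 0.0012], [0.2639, 0.0029, 0.0011], [0.3539, 0.0029, 0.001], [0.4439, 0.003, 0.0008]]
```

>>> {"api": "drive_tool", "payload": {"linear": [[0, 0.0125, 0.001], [-0.0005, 0.0255, 0.0025], [-0.0005, 0.038, 0.0045], [-0.001, 0.0505, 0.0075], [-0.001, 0.0625, 0.0115]], "rot": [[0.084, 0.003, 0.001], [0.174, 0.003, 0.001], [0.264, 0.003, 0.001], [0.354, 0.003, 0.001], [0.444, 0.003, 0.001]], "fingers": [0.0, 0.0, 0.0, 0.0, 0.0]}}

```text
time: 17.3
ee_pos: [0.631, -0.2273, 0.2028]
tool_rot: [-1.805, -2.154, 0.499]
ft_force: [-0.6, -0.8, 2.6]
grip_width: 0.278
```

>>> {"api": "drive_tool", "payload": {"linear": [[0, 0, 0], [0, 0, 0], [0, 0, 0], [0, 0, 0], [0, 0, 0]], "rot": [[0, 0, 0], [0, 0, 0], [0, 0, 0], [0, 0, 0], [0, 0, 0]], "fingers": [0.0, 0.0, 0.0, 0.0, 0.0]}}

```text
time: 17.92
ee_pos: [0.631, -0.2276, 0.2035]
tool_rot: [-1.807, -2.154, 0.498]
ft_force: [1.7, -0.1, 3.2]
grip_width: 0.279
```

```bash
python3 look.py p3
python3 - <<'E'
from h import *
rows([tg2(.45)])
E
```

```text
t 17.93 p [ 0.631  -0.2276  0.2035] z [-0.429 -0.079 -0.9  ] yaw 100.06 F [ 1.7 -0.1  3.2] T [ 0.13 -0.35 -0.03] g 0.279 q [ 0.33  0.89 -0.3   0.98  0.35  1.73  0.24]
Fmean [1.51693259 0.21692594 2.42013698]
foot [ 0.57372505 -0.23892405  0.08171927] tilt -0.4524279420137156 press est 0.010518059757086293
[[-0.001, -0.0017, 0.0014]]
[[-0.0024, 0.0032, 0.0]]
```

View pics/p3s.png

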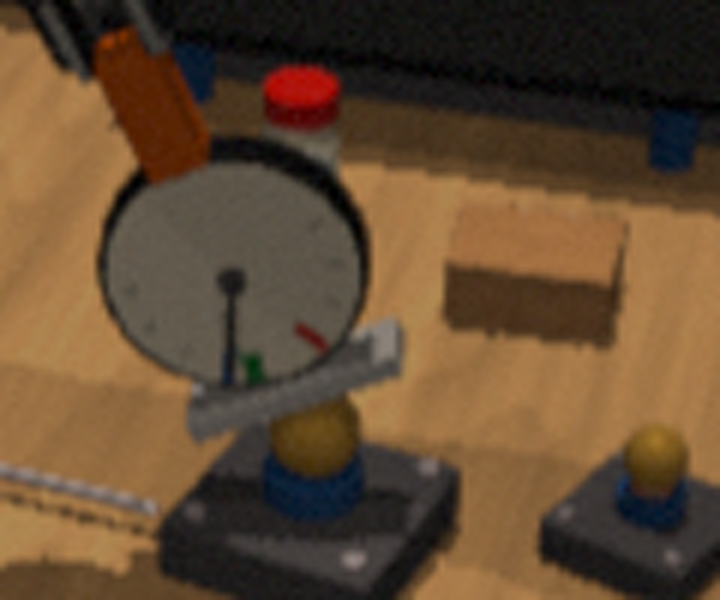

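View pics/p3w.png

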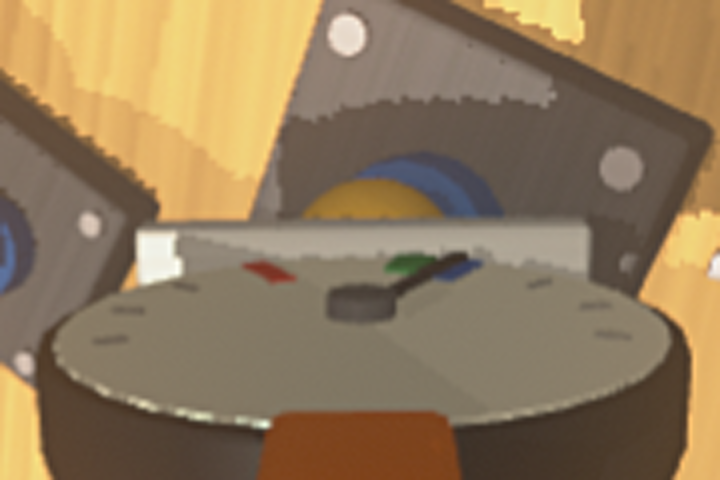

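Run:
```python
from h import *
o=get_obs();e=np.array(o['ee_pos']);r=R.from_rotvec(o['tool_rot']);_,r2=tgt(.45)
rows([(e+np.array([-.0025,-.0008,-.0028])*k,r2) for k in (.5,1)])
```

```text
[[-0.0002, -0.0006, 0.0018], [-0.0003, -0.0011, 0.0037]]
[[-0.0024, 0.0032, 0.0], [-0.0024, 0.0032, 0.0]]
```

>>> {"api": "drive_tool", "payload": {"linear": [[0, -0.0005, 0.002], [-0.0005, -0.001, 0.0035], [-0.0005, -0.001, 0.0035], [-0.0005, -0.001, 0.0035], [-0.0005, -0.001, 0.0035]], "rot": [[-0.002, 0.003, 0], [-0.002, 0.003, 0], [-0.002, 0.003, 0], [-0.002, 0.003, 0], [-0.002, 0.003, 0]], "fingers": [0.0, 0.0, 0.0, 0.0, 0.0]}}

```text
time: 18.75
ee_pos: [0.6291, -0.2281, 0.2004]
tool_rot: [-1.807, -2.154, 0.493]
ft_force: [4.0, 0.6, 4.2]
grip_width: 0.279
```

>>> {"api": "drive_tool", "payload": {"linear": [[0, 0, 0], [0, 0, 0], [0, 0, 0], [0, 0, 0], [0, 0, 0]], "rot": [[0, 0, 0], [0, 0, 0], [0, 0, 0], [0, 0, 0], [0, 0, 0]], "fingers": [0.0, 0.0, 0.0, 0.0, 0.0]}}

```text
time: 19.38
ee_pos: [0.6292, -0.2281, 0.2004]
tool_rot: [-1.807, -2.154, 0.493]
ft_force: [3.5, 0.8, 4.2]
grip_width: 0.279
```

```bash
python3 look.py p4
```

```text
t 19.38 p [ 0.6292 -0.2281  0.2004] z [-0.428 -0.076 -0.901] yaw 100.02 F [3.5 0.8 4.2] T [ 0.25 -1.06  0.02] g 0.279 q [ 0.33  0.89 -0.3   0.99  0.35  1.72  0.24]
Fmean [3.70322889 0.96346496 4.05348431]
foot [ 0.5721104  -0.23926013  0.07899424] tilt -0.44942523248000804 press est 0.013210791497908977
```

View pics/p4s.png

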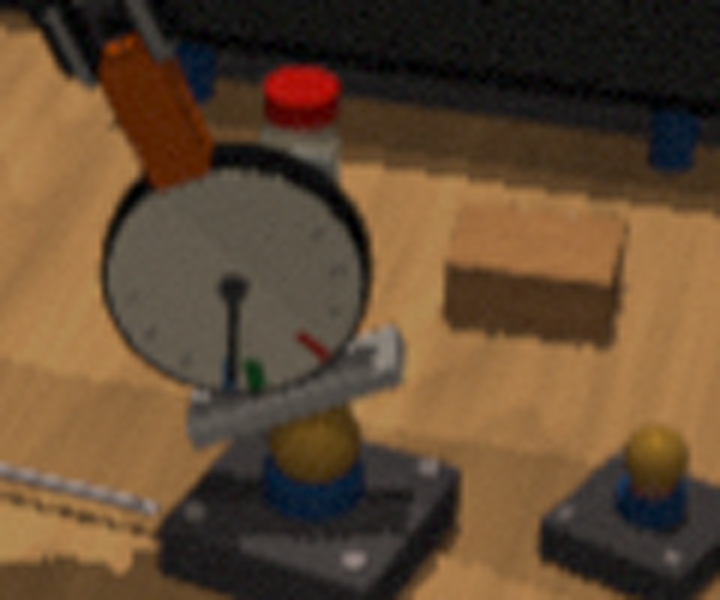

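View pics/p4w.png

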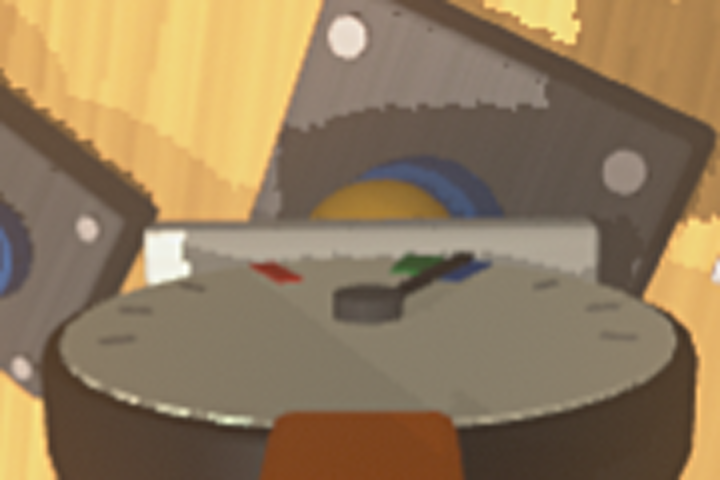

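Run:
```python
import cv2
for n in ('p3s','p4s'):
    a=cv2.imread('pics/%s.png'%n)[260:420,170:330]; cv2.imwrite('pics/%sz.png'%n,cv2.resize(a,(400,400),interpolation=2))
cv2.imwrite('pics/z34.png',cv2.hconcat([cv2.imread('pics/p3sz.png'),cv2.imread('pics/p4sz.png')]))
```

```text
(no output)
```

View pics/z34.png

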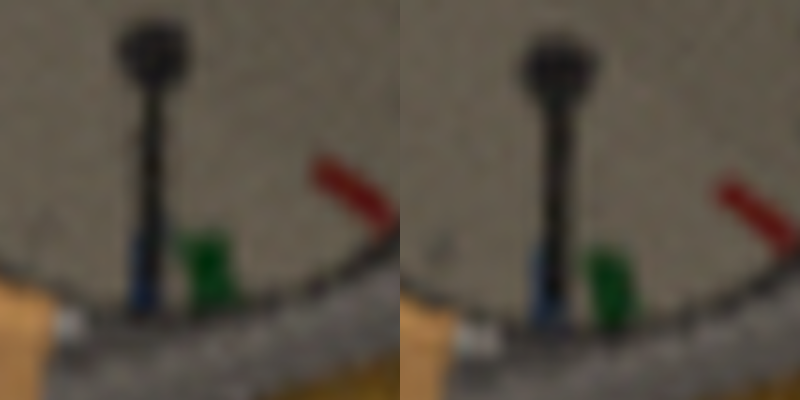

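>>> {"api": "drive_tool", "payload": {"linear": [[0, 0.0025, 0], [0, 0.005, 0], [0, 0.005, 0], [0, 0.005, 0], [0, 0.005, 0]], "rot": [[0.02, 0, 0], [0.04, 0, 0], [0.04, 0, 0], [0.04, 0, 0], [0.04, 0, 0]], "fingers": [0.0, 0.0, 0.0, 0.0, 0.0]}}

```text
time: 20.2
ee_pos: [0.6337, -0.2273, 0.1982]
tool_rot: [-1.786, -2.129, 0.532]
ft_force: [4.3, 1.1, 4.7]
grip_width: 0.28
```

>>> {"api": "drive_tool", "payload": {"linear": [[0, 0, 0], [0, 0, 0], [0, 0, 0], [0, 0, 0], [0, 0, 0]], "rot": [[0, 0, 0], [0, 0, 0], [0, 0, 0], [0, 0, 0], [0, 0, 0]], "fingers": [0.0, 0.0, 0.0, 0.0, 0.0]}}

```text
time: 20.82
ee_pos: [0.6337, -0.2273, 0.1982]
tool_rot: [-1.786, -2.129, 0.532]
ft_force: [4.8, 0.6, 4.4]
grip_width: 0.273
```

>>> {"api": "drive_tool", "payload": {"linear": [[0, 0, 0], [0, 0, 0], [0, 0, 0], [0, 0, 0], [0, 0, 0]], "rot": [[0, 0, 0], [0, 0, 0], [0, 0, 0], [0, 0, 0], [0, 0, 0]], "fingers": [0.0, 0.0, 0.0, 0.0, 0.0]}}

```text
time: 21.45
ee_pos: [0.6337, -0.2273, 0.1982]
tool_rot: [-1.786, -2.129, 0.532]
ft_force: [4.0, 1.4, 4.1]
grip_width: 0.275
```

```bash
python3 look.py p5
python3 - <<'E'
import cv2
a=cv2.imread('pics/p5s.png'); b=cv2.imread('pics/p2s.png')
cv2.imwrite('pics/z5.png',cv2.hconcat([cv2.resize(a[250:450,170:370],(400,400),interpolation=2),cv2.resize(b[260:460,290:490],(400,400),interpolation=2)]))
E
```

```text
t 21.45 p [ 0.6337 -0.2273  0.1982] z [-0.463 -0.082 -0.883] yaw 100.02 F [4.  1.4 4.1] T [ 0.23 -1.19 -0.01] g 0.275 q [ 0.31  0.93 -0.29  0.93  0.36  1.78  0.24]
Fmean [3.93075402 0.87596922 4.55549282]
foot [ 0.57189453 -0.23926706  0.07924563] tilt -0.4893667802311484 press est 0.013413904397765783
```

View pics/z5.png

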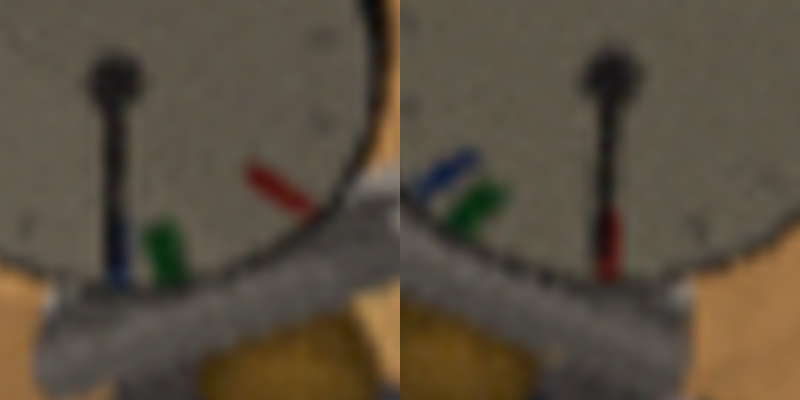

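>>> {"api": "drive_tool", "payload": {"linear": [[0, -0.0025, 0], [0, -0.0025, 0], [0, -0.0025, 0], [0, -0.0025, 0], [0, -0.0025, 0]], "rot": [[-0.018, 0, 0], [-0.018, 0, 0], [-0.018, 0, 0], [-0.018, 0, 0], [-0.018, 0, 0]], "fingers": [0.0, 0.0, 0.0, 0.0, 0.0]}}

```text
time: 22.28
ee_pos: [0.6315, -0.2277, 0.1993]
tool_rot: [-1.795, -2.14, 0.514]
ft_force: [5.6, 0.1, 3.5]
grip_width: 0.277
```

>>> {"api": "drive_tool", "payload": {"linear": [[0, 0, 0], [0, 0, 0], [0, 0, 0], [0, 0, 0], [0, 0, 0]], "rot": [[0, 0, 0], [0, 0, 0], [0, 0, 0], [0, 0, 0], [0, 0, 0]], "fingers": [0.0, 0.0, 0.0, 0.0, 0.0]}}

```text
time: 22.9
ee_pos: [0.6315, -0.2277, 0.1993]
tool_rot: [-1.795, -2.14, 0.514]
ft_force: [4.7, 0.1, 5.0]
grip_width: 0.277
```

>>> {"api": "drive_tool", "payload": {"linear": [[0, 0, 0], [0, 0, 0], [0, 0, 0], [0, 0, 0], [0, 0, 0]], "rot": [[0, 0, 0], [0, 0, 0], [0, 0, 0], [0, 0, 0], [0, 0, 0]], "fingers": [0.0, 0.0, 0.0, 0.0, 0.0]}}

```text
time: 23.52
ee_pos: [0.6315, -0.2277, 0.1993]
tool_rot: [-1.795, -2.14, 0.514]
ft_force: [4.5, -0.6, 3.4]
grip_width: 0.275
```

```bash
python3 look.py p6
python3 - <<'E'
import cv2
a=cv2.imread('pics/p6s.png'); b=cv2.imread('pics/p1s.png')
cv2.imwrite('pics/z6.png',cv2.hconcat([cv2.resize(a[250:450,170:370],(400,400),interpolation=2),cv2.resize(b[260:460,290:490],(400,400),interpolation=2)]))
E
```

```text
t 23.52 p [ 0.6315 -0.2277  0.1993] z [-0.447 -0.079 -0.891] yaw 100.02 F [ 4.5 -0.6  3.4] T [ 0.26 -1.21 -0.02] g 0.275 q [ 0.32  0.92 -0.3   0.96  0.35  1.75  0.24]
Fmean [4.4668619  0.61919236 4.38082357]
foot [ 0.57186803 -0.23924169  0.07921979] tilt -0.4715038996806704 press est 0.013229765166411597
```

View pics/z6.png

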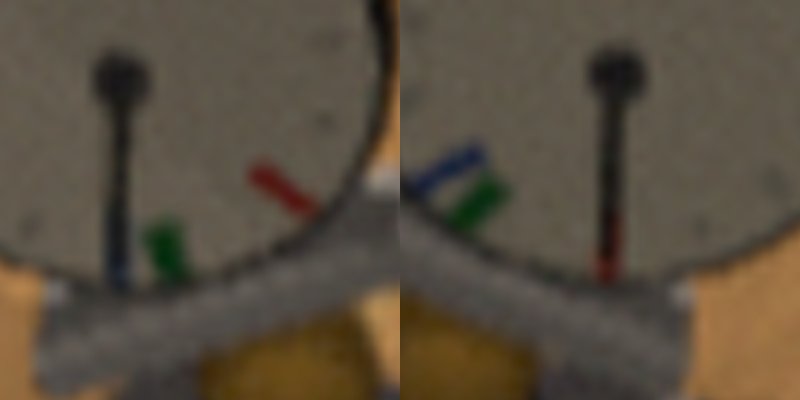

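Run:
```python
from h import *
st()
def T(a,x,z):
    r=R.from_rotvec(a*np.array([np.cos(YAW),np.sin(YAW),0]))*down(YAW);return np.array([x,-.2395,z])-r.apply(FO),r
A=[.43,.38,.33,.28,.24];rows([T(a,.5695+(a-.24)*.0024/.23,.0786+(a-.24)*.0006/.23) for a in A])
```

```text
t 23.73 p [ 0.6315 -0.2277  0.1993] z [-0.447 -0.079 -0.891] yaw 100.02 F [4.1 1.  4.4] T [ 0.24 -1.18 -0.07] g 0.277 q [ 0.32  0.92 -0.3   0.96  0.35  1.75  0.24]
[[-0.0002, -0.0059, 0.0004], [-0.0001, -0.013, 0.0013], [-0.0001, -0.0201, 0.0024], [0.0, -0.0271, 0.0039], [0.0001, -0.0327, 0.0053]]
[[-0.0415, 0.0004, 0.0003], [-0.0915, 0.0004, 0.0003], [-0.1415, 0.0004, 0.0003], [-0.1915, 0.0004, 0.0003], [-0.2315, 0.0003, 0.0003]]
```

>>> {"api": "drive_tool", "payload": {"linear": [[0, -0.006, 0.0005], [0, -0.013, 0.0015], [0, -0.02, 0.0025], [0, -0.027, 0.004], [0, -0.0325, 0.0055]], "rot": [[-0.0415, 0, 0], [-0.0915, 0, 0], [-0.1415, 0, 0], [-0.1915, 0, 0], [-0.2315, 0, 0]], "fingers": [0.0, 0.0, 0.0, 0.0, 0.0]}}

```text
time: 24.35
ee_pos: [0.601, -0.2332, 0.2097]
tool_rot: [-1.914, -2.281, 0.272]
ft_force: [4.5, 0.9, 3.3]
grip_width: 0.282
```

>>> {"api": "drive_tool", "payload": {"linear": [[0, 0, 0], [0, 0, 0], [0, 0, 0], [0, 0, 0], [0, 0, 0]], "rot": [[0, 0, 0], [0, 0, 0], [0, 0, 0], [0, 0, 0], [0, 0, 0]], "fingers": [0.0, 0.0, 0.0, 0.0, 0.0]}}

```text
time: 24.98
ee_pos: [0.6012, -0.233, 0.2095]
tool_rot: [-1.914, -2.281, 0.272]
ft_force: [3.9, 0.6, 3.3]
grip_width: 0.286
```

>>> {"api": "drive_tool", "payload": {"linear": [[0, 0, 0], [0, 0, 0], [0, 0, 0], [0, 0, 0], [0, 0, 0]], "rot": [[0, 0, 0], [0, 0, 0], [0, 0, 0], [0, 0, 0], [0, 0, 0]], "fingers": [0.0, 0.0, 0.0, 0.0, 0.0]}}

```text
time: 25.6
ee_pos: [0.6012, -0.233, 0.2095]
tool_rot: [-1.914, -2.281, 0.272]
ft_force: [4.1, 0.9, 3.9]
grip_width: 0.276
```

```bash
python3 look.py p7
```

```text
t 25.6 p [ 0.6012 -0.233   0.2095] z [-0.231 -0.041 -0.972] yaw 100.03 F [4.1 0.9 3.9] T [ 0.35 -1.42 -0.02] g 0.276 q [ 0.46  0.69 -0.36  1.3   0.3   1.43  0.24]
Fmean [3.85259339 0.71222725 4.31606837]
foot [ 0.57070113 -0.23950847  0.07857533] tilt -0.23666529869860248 press est 0.011998152166287163
```

View pics/p7s.png

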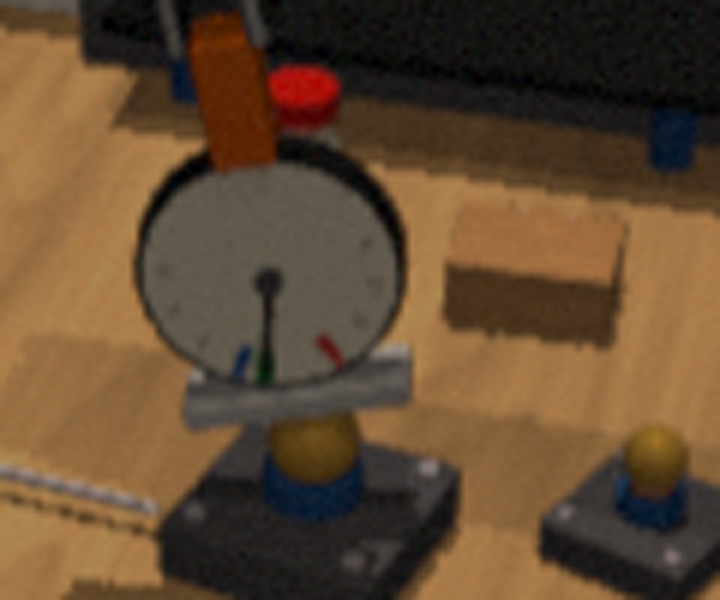

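View pics/p7w.png

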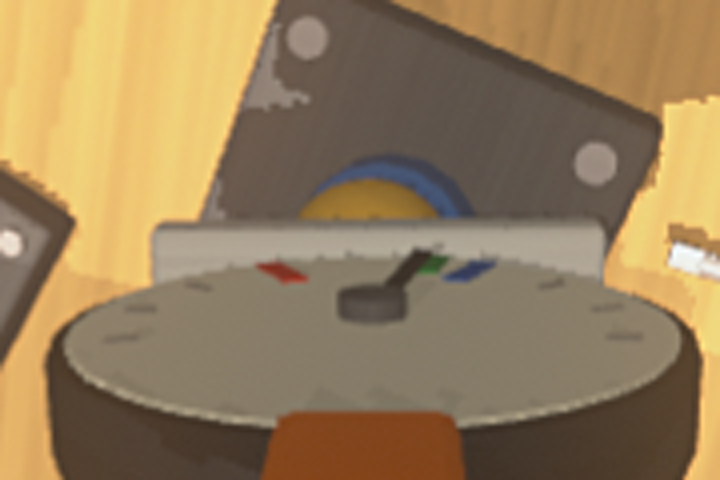

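Run:
```python
from h import *
p=snapshot('side');save(cv2.resize(p['color'][178:200,330:362],None,fx=24,fy=24,interpolation=cv2.INTER_CUBIC),'z7')
```

```text
(no output)
```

View pics/z7.png

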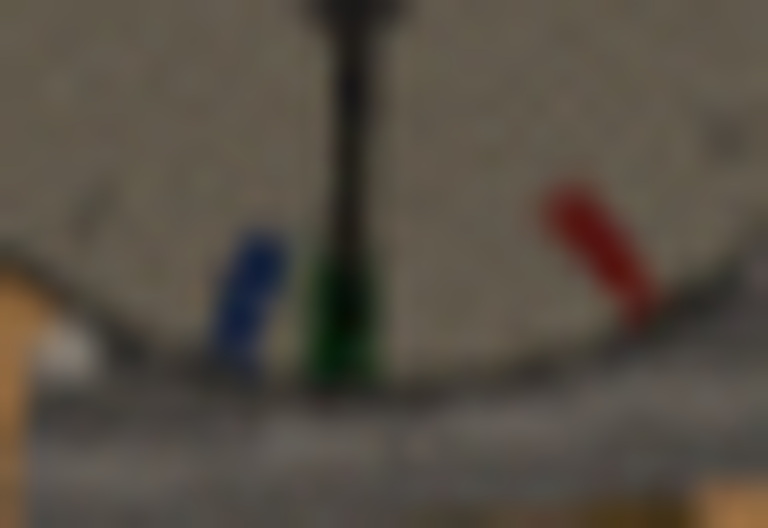

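Run:
```python
from h import *
st();print(close_job())
```

```text
t 25.85 p [ 0.6012 -0.233   0.2095] z [-0.231 -0.041 -0.972] yaw 100.03 F [3.6 0.7 3.8] T [ 0.31 -1.44 -0.  ] g 0.276 q [ 0.46  0.69 -0.36  1.3   0.3   1.43  0.24]
the job is handed in; nothing more can be done
None
```

I gripped the gauge by its orange handle and turned its dial towards the side camera. Then I pressed the foot onto the larger stud and rocked it to red, then blue, then back to green, without lifting it off. I handed it in at 25.9 s, still gripped and still pressed on the stud.

**Pointer:**
- It rested on the red tick.
- It rested on the blue tick after three small tilt or press corrections made while it stayed pressed there.
- In the last close-up it lies within about 0.02 rad of the middle of the green mark, which I measured at about -0.22 rad.

**Spring:** the final upward force is about 7 N, which puts the stud about 10 mm down out of 22. On first reaching blue the force suggested only about 6–7 mm, so I pressed further to about 10 mm before the final rest there.

**Checks that were not perfect:**
- **Foot position:** at the end the middle of the foot is about 5–7 mm to one side of the stud's axis. The contact point itself is only about 1–3 mm from the foot's middle.
- **Sliding correction:** at red I tried to slide the foot closer to the axis. Friction held it and the grip and arm gave by about 2 mm instead, so I left it.
- **Bystanders:** they looked undisturbed in the side-view crops I used, but I took no final top view to confirm it.

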